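# Test both springs of a tilt plate against their set marks

## Robot

A 6-joint arm with a two-finger parallel gripper is mounted at the origin on a cart in front of the work surface, level with it; the furniture and walls round the work are solid. World frame = base frame: x ahead of the robot, y to its left, z up, the work surface at z = 0. Lengths are in m, angles in rad, forces in N, time in s.
With the tool pointing down it reaches from about 0.25 to 0.775 m from the base axis. Payload 4 kg.
Tool frame: the origin (TCP) lies at the very end of the fingers, on their centre line; the grasp point (between the pads) lies 19 mm behind it; z points along the fingers, y is the direction in which the jaws open and shut (so a half turn about z gives the same grasp; the last joint's range is limited). The gripper opens to 94 mm and grips with 3 to 60 N. Pads are 16 mm wide; open, the fingers measure 119 mm over their backs; the gripper's body (75 mm by 177 mm) begins 78 mm behind the grasp point.
Start: joints at [-1.408, 0.087, 1.371, -0, 1.684, -0.103], TCP at [0.144, -0.531, 0.206] pointing down, gripper open.
Joint ranges: [-3.1, 3.1], [-0.76, 2.03], [0.27, 2.55], [-1.08, 4.22], [0.17, 2.65], [-2.57, 2.57]. Speed limits (rad/s): [2.79, 2.79, 3.14, 3.14, 3.14, 3.14].

## Interface

Orientations are given as [roll, pitch, yaw] about the fixed x, y, z axes, in that order (R = Rz(yaw) Ry(pitch) Rx(roll)).
In Python, from bench import robot, cams, models gives the robot as it stands.
- The arm moves only by the tool step_arm, never from a script. Its argument "series" is a list of rows, each a list of 5 numbers: the gripper command: -1 is shut, 1 is fully open, values between are in proportion, then the shift along the tool's x, y, z in mm, then the turn about the tool's z in degrees. A call has 1 to 20 rows; each row is the pose to reach, as a shift and turn from the pose commanded when the call began, along the tool's axes at that moment; what a row does not reach only later rows make up. A row lasts 1/8 s, in which the tool goes at most 62.5 mm and 10.7 degrees, less where a joint would pass 70% of its speed; a pose out of reach is approached as far as the arm can. A call with a gripper value outside its range is refused whole. The fingers move at their own pace and stop on an object; the grip force is fixed at half the most. Time passes only in rows, so rows that repeat a pose let the fingers close. It gives the time, the measured TCP pose, the force and the opening at its end, in the units of the state.
- robot.get_obs(): the state, without advancing time (a new reading comes with each control period).
- cams.snapshot(name): name is "side" or "top" or "wrist"; returns a dict with "pixels" (420x560x3 uint8, red, green, blue), "fov_y" (degrees; the focal length in pixels is half the picture's height over the tangent of half this angle, whatever the lens; pixels are square), "cx", "cy" (the principal point, pixels), "k1" (the pictures are not rectified: a ray, as slopes to the right and down, at radius r is drawn at 1 + k1 r^2 times it, then the intrinsics apply), "R" (3x3) and "t" (3): a world point X has camera coordinates R X + t. Camera axes: x right, y down, z forward; pixel columns grow to the right and rows downward; lengths in m; the calibration is good to about 2 mm. A picture is of the moment at which its call begins. There is no depth.
- robot.close_job(): hands the job in, once; it reports no verdict.
Trained networks look in a picture, given as the dict that the camera call returned (one of the last four; its "shot" number tells which), for a name from the list of things; names that differ only in an ending like _2 or _b are one class to them, and where a whole thing is asked for, a point or a joint stands for the part that bears it (a point fixed in the world has none). Each returns a list of dicts, best first, with "p" (0 to 1); they miss things now and then, are a little off and sometimes report something else, mostly with a low value. They report only what shows in the picture. A call takes as long as a camera call.
- models.find_in(picture, label): "position" ([x, y, z] in m, in world coordinates, good to about 4 mm: the middle of the surface that is visible of it).
- models.pinpoint(picture, label): "position" ([x, y, z] in m, in world coordinates, good to about 4 mm: a listed point, or the origin of a listed thing).
The state is a dict: "time": time; "joint_positions": joint angles; "qvel": joint speeds; "joint_torque": joint torques, N m; "tool_pos": TCP position; "ee_rot": TCP orientation; "wrist_force": force on the tool from outside, world axes, zero at the start; "wrist_torque": the same for the moment, N m; "width": finger opening in m.
Only numpy, scipy, OpenCV 4.12 (cv2) and the standard library are available. Lean on these libraries where they do the work, as an engineer would, in place of code of your own. Each camera call takes 0.05 s, during which the arm holds its last target. There are 200 camera calls.

## Task

Test the two springs of the tilt plate on the work table: with the fingertips press the corner with the round pad straight down until its pointer is level with the pointed brass marker on its scale, keep it there for about a second, then let the corner spring fully back up. After that do the same at the corner with the square pad. Do not press past the marks, lift or shove the mount, touch the markers, or disturb the other things on the table.

Things in the scene. Friction and masses are not known exactly. Their poses are not given: they have to be found in the camera images.
- tilt_mount: The tilt mount: loose steel base plate 200x200x12 mm, 1.6 to 2.6 kg, carrying an aluminium tilt plate (130x130x6 mm, mid-plane 50 mm above the table) on a pivot post. Origin: centre of the base's underside; z up. In its frame the pivot post is at (75, 75) mm, the round pad at (-25, 75), the square pad at (75, -25), the round pad's pointer and scale further along -x (tip at x = -80), the square pad's further along -y (tip at y = -80). Nothing stands higher than 68 mm.
- round_pad (a point): Centre of the flat top of the round steel pad (26 mm across, 7 mm high) on a sprung corner of the tilt plate: the place to press straight down. At rest it is 60 mm above the table, 7 mm proud of the plate. Pressing it tilts the plate about the line through the pivot post and the other pad (100 mm away), against a spring: about 2 N to start, about 7 N at 15 mm down; the stop is at 22 mm down.
- round_pointer (a point): Tip of the dark pointer that sticks out from the plate beyond the round pad, along the mount's -x; 155 mm from the tilt line, so it drops 1.55 times as far as the pad. 50 mm above the table at rest.
- round_mark (a point): Point of the small brass marker clip (8x14x12 mm) on the outer edge of the round pad's upright aluminium scale (top 68 mm above the table). It is 10 to 24 mm lower than the round pointer at rest, differs from run to run, and faces the pointer's tip across a gap of about 4 mm at one height. The clip slides up and down with friction; leave it where it is set.
- round_tilt (a joint): Tilt (rad) of the plate by pressing the round pad: 0 = up at rest, grows as the pad goes down (pad drop 100 mm x sin, pointer drop 155 mm x sin), stop at 0.22. Springs back to 0 by itself.
- round_clip: The brass marker clip itself on the round pad's scale; not to be touched. Origin 3 mm behind its point, inside the clip.
- round_marker (a joint): How far (m) the marker clip of the round pad stands below the round pointer's rest height.
- square_pad (a point): Centre of the flat top of the square steel pad (24x24 mm, 7 mm high) on a sprung corner of the tilt plate: the place to press straight down. At rest it is 60 mm above the table, 7 mm proud of the plate. Pressing it tilts the plate about the line through the pivot post and the other pad (100 mm away), against a spring: about 2 N to start, about 7 N at 15 mm down; the stop is at 22 mm down.
- square_pointer (a point): Tip of the dark pointer that sticks out from the plate beyond the square pad, along the mount's -y; 155 mm from the tilt line, so it drops 1.55 times as far as the pad. 50 mm above the table at rest.
- square_mark (a point): Point of the small brass marker clip (8x14x12 mm) on the outer edge of the square pad's upright aluminium scale (top 68 mm above the table). It is 10 to 24 mm lower than the square pointer at rest, differs from run to run, and faces the pointer's tip across a gap of about 4 mm at one height. The clip slides up and down with friction; leave it where it is set.
- square_tilt (a joint): Tilt (rad) of the plate by pressing the square pad: 0 = up at rest, grows as the pad goes down (pad drop 100 mm x sin, pointer drop 155 mm x sin), stop at 0.22. Springs back to 0 by itself.
- square_clip: The brass marker clip itself on the square pad's scale; not to be touched. Origin 3 mm behind its point, inside the clip.
- square_marker (a joint): How far (m) the marker clip of the square pad stands below the square pointer's rest height.
- tape_roll: Roll of cream tape lying flat, 96 mm across, 24 mm high; bystander. Origin: centre of its underside.
- sprig_mould: Round brown plaster mould, 66 mm across, 34 mm high, standing behind the tilt mount in front of the tool box; bystander. Origin: centre of its underside.
- oxide_bottle: Small brown bottle with a black cap, 38 mm across, 76 mm high; bystander. Origin: centre of its underside.

How it is judged:
By the outcome, as a careful person would: the job done as asked, in the order asked, and still so for the second after the job is handed in, with the robot touching nothing.
It also fails if it takes over 48 s, if anything falls off the work surface, if the arm or the gripper's body presses on something with over 40 N, if the wrist force passes 120 N, or if a joint passes its speed limit or range.

## Working session

There is one attempt and no reset: what is moved stays moved. The work goes in short steps, Python scripts to look and compute and a tool call to move; the robot and the scene stay as the last step left them, time stands still between calls to the robot, and variables do not carry over. Pictures are saved under pics/ and viewed, about 8 in all and at most 12, crops included, and the job is handed in when it is done.

Besides the shell and the picture viewer there is one more tool, called after "Emit:" as name([rows], argument=value, ...), one row to a line, values as JSON. step_arm: Moves the arm, as the interface text tells. Its arguments: {"type":"object","properties":{"series":{"type":"array","items":{"type":"array","items":{"type":"number"}}}},"required":["series"]}

```bash
mkdir -p pics; cat > h.py <<'E'
import numpy as np, cv2
from bench import robot, cams, models
def save(p,n,box=None,scale=1):
    im=p["pixels"]
    if box: im=im[box[1]:box[3],box[0]:box[2]]
    im=cv2.resize(im,None,fx=scale,fy=scale,interpolation=cv2.INTER_CUBIC)
    cv2.imwrite("pics/"+n,im[:,:,::-1])
def f(p): return 210/np.tan(np.radians(p["fov_y"])/2)
def proj(p,X):
    c=p["R"]@np.array(X)+p["t"]; s=c[:2]/c[2]; s=s*(1+p["k1"]*(s@s))
    return s*f(p)+[p["cx"],p["cy"]]
def ray(p,uv):
    d=(np.array(uv)-[p["cx"],p["cy"]])/f(p); s=d.copy()
    for _ in range(20): s=d/(1+p["k1"]*(s@s))
    R=np.array(p["R"]); return -R.T@p["t"], R.T@np.array([s[0],s[1],1])
def atz(p,uv,z):
    o,d=ray(p,uv); return o+d*(z-o[2])/d[2]
E
python3 - <<'E'
from h import *
o=robot.get_obs(); print({k:np.round(v,3) for k,v in o.items()})
ims=[]
for n in ("side","top","wrist"):
    p=cams.snapshot(n); ims.append(p["pixels"]); save(p,n+"0.png",scale=1.4)
    print(n,p["fov_y"],-np.array(p["R"]).T@p["t"],np.array(p["R"])[2])
    for l in "tilt_mount round_pad square_pad round_pointer square_pointer round_mark square_mark oxide_bottle sprig_mould tape_roll".split():
        r=models.pinpoint(p,l); print(l,[(np.round(q["position"],3),round(q["p"],2)) for q in r[:2]])
print(robot.get_obs()["time"])
E
```

```text
{'time': np.float64(0.0), 'joint_positions': array([-1.408,  0.088,  1.372,  0.   ,  1.684, -0.103]), 'qvel': array([-0.001,  0.   ,  0.   , -0.001,  0.001,  0.001]), 'joint_torque': array([-0.0000e+00, -3.4018e+01, -3.0243e+01,  7.2000e-02,  3.3000e-02,
       -0.0000e+00]), 'tool_pos': array([ 0.144, -0.53 ,  0.204]), 'ee_rot': array([-3.139, -0.   ,  0.266]), 'wrist_force': array([-0.214,  0.179, -0.559]), 'wrist_torque': array([ 0.014, -0.003, -0.043]), 'width': np.float64(0.094)}
side 45.689330185251094 [ 1.06668106 -0.47026877  0.80586746] [-0.46488966  0.48775813 -0.73889756]
tilt_mount [(array([0.509, 0.129, 0.003]), 0.88), (array([0.552, 0.24 , 0.049]), 0.34)]
round_pad [(array([0.571, 0.184, 0.058]), 0.95)]
square_pad [(array([0.518, 0.053, 0.064]), 0.76)]
round_pointer [(array([0.552, 0.241, 0.049]), 0.93)]
square_pointer []
round_mark [(array([0.519, 0.054, 0.063]), 0.19)]
square_mark [(array([0.466, 0.022, 0.027]), 0.47)]
oxide_bottle [(array([0.741, 0.257, 0.006]), 0.9)]
sprig_mould []
tape_roll [(array([ 0.407, -0.158,  0.   ]), 0.66)]
top 55.83192931846429 [0.46408286 0.04868859 1.02977655] [ 0.12552168 -0.0143719  -0.99198677]
tilt_mount [(array([0.51 , 0.132, 0.002]), 0.87)]
round_pad [(array([0.569, 0.186, 0.063]), 0.95)]
square_pad [(array([0.514, 0.051, 0.059]), 0.91)]
round_pointer [(array([0.548, 0.239, 0.047]), 0.62)]
square_pointer [(array([0.471, 0.024, 0.05 ]), 0.81)]
round_mark []
square_mark []
oxide_bottle [(array([ 0.746,  0.255, -0.003]), 0.81)]
sprig_mould [(array([ 0.748, -0.015, -0.001]), 0.56)]
tape_roll [(array([ 0.401, -0.158,  0.005]), 0.76)]
wrist 70.07413021269828 [ 0.21244669 -0.5130306   0.38381397] [-0.23416942 -0.06475046 -0.97003714]
tilt_mount []
round_pad []
square_pad []
round_pointer []
square_pointer []
round_mark []
square_mark []
oxide_bottle []
sprig_mould []
tape_roll []
1.65
```

View pictures.

```bash
python3 - <<'E'
from h import *
p=cams.snapshot("side"); q=cams.snapshot("top")
a=cv2.resize(p["pixels"],(400,300)); 
c=proj(p,[.51,.13,.03]); d=proj(q,[.51,.13,.03]); print(c,d)
def cr(P,c):
    x,y=[int(v) for v in c]; x=max(0,min(x-90,380)); y=max(0,min(y-75,270)); print(x,y)
    return cv2.resize(P["pixels"][y:y+150,x:x+180],(780,650),interpolation=cv2.INTER_CUBIC)
A=cr(p,c);B=cr(q,d)
cv2.imwrite("pics/sidecrop.png",cv2.resize(A,(720,600))[:,:,::-1])
cv2.imwrite("pics/topcrop.png",cv2.resize(B,(720,600))[:,:,::-1])
E
```

```text
[283.72922435 179.77608217] [235.38802332 234.21611603]
193 104
145 159
```

View pics/side0.png

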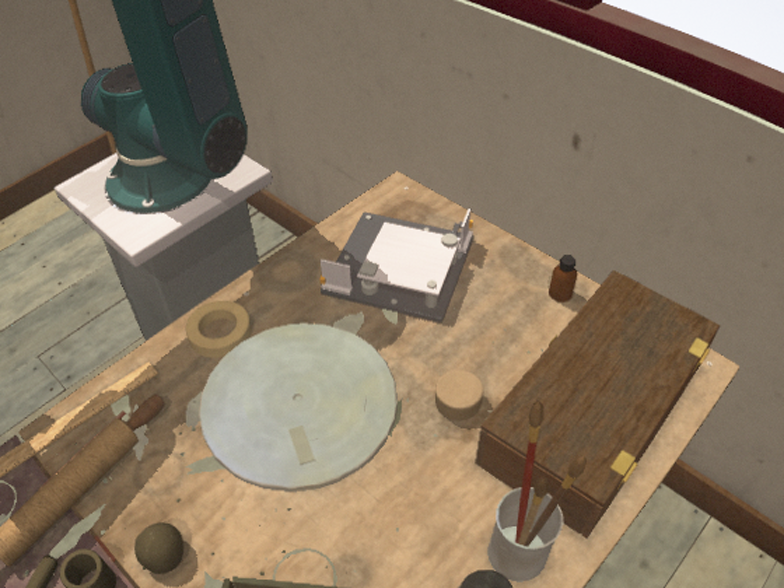

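View pics/sidecrop.png

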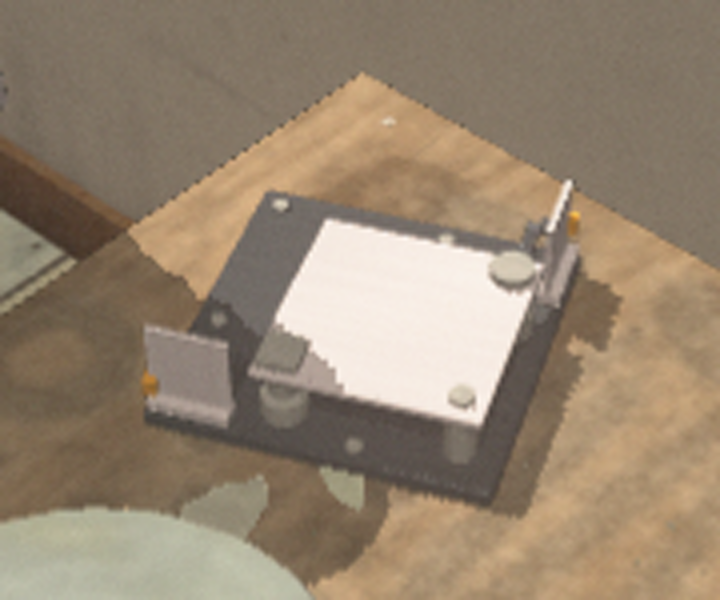

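View pics/topcrop.png

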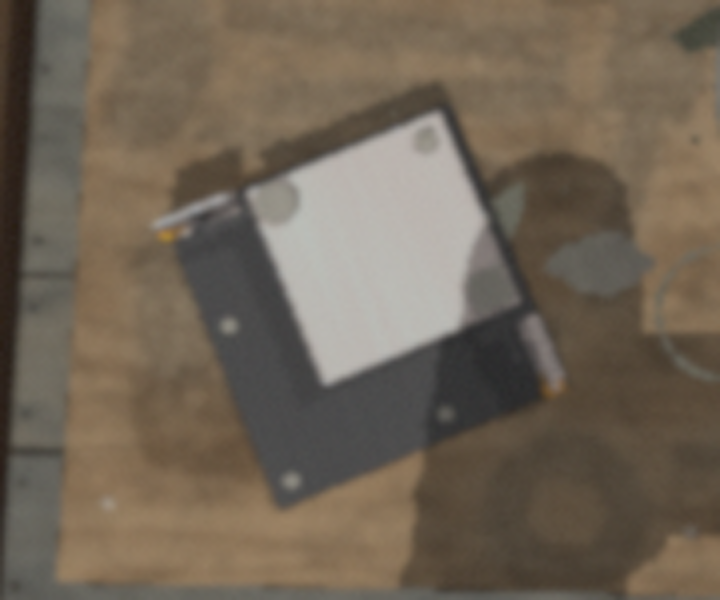

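```bash
cat >> h.py <<'E'
C,YAW=None,None
def mount(C,yaw,m):
    m=np.array(m,float)/1000; c,s=np.cos(yaw),np.sin(yaw)
    return np.array([C[0]+c*m[0]-s*m[1],C[1]+s*m[0]+c*m[1],m[2]])
def delta(X,yawdeg):
    o=robot.get_obs(); y=o["ee_rot"][2]; c,s=np.cos(y),np.sin(y)
    R=np.array([[c,s,0],[s,-c,0],[0,0,-1]])
    t=-(yawdeg-np.degrees(y))
    return np.round(R.T@(np.array(X)-o["tool_pos"])*1000,1), round((t+180)%360-180,1)
E
python3 - <<'E'
from h import *
from scipy.optimize import least_squares
obs=[((0,0,0),(.509,.129)),((0,0,0),(.51,.132)),((-25,75,60),(.571,.184)),((-25,75,60),(.569,.186)),((75,-25,60),(.518,.053)),((75,-25,60),(.514,.051)),((-80,75,50),(.552,.241)),((-80,75,50),(.548,.239)),((75,-80,50),(.471,.024))]
r=least_squares(lambda v:np.concatenate([mount(v[:2],v[2],m)[:2]-w for m,w in obs]),[.51,.13,-1.17])
print(r.x,np.degrees(r.x[2]),np.round(r.fun.reshape(-1,2)*1000,1))
X=mount(r.x[:2],r.x[2],(-65,-65,60));X[2]=.12
print(X,delta(X,np.degrees(r.x[2])+180))
E
```

```text
[ 0.51115555  0.1315703  -1.15547609] -66.20390325877014 [[ 2.2  2.6]
 [ 1.2 -0.4]
 [-1.3  0.7]
 [ 0.7 -1.3]
 [ 0.5 -0.1]
 [ 4.5  1.9]
 [-4.5 -6. ]
 [-0.5 -4. ]
 [-2.8  6.7]]
[0.42545499 0.16481807 0.12      ] (array([ 453.8, -597.3,   85.5]), np.float64(-98.6))
```

Emit:
step_arm([
  [-1,454,-597,0,-98],
  [-1,454,-597,0,-98],
  [-1,454,-597,0,-98],
  [-1,454,-597,0,-98],
  [-1,454,-597,0,-98],
  [-1,454,-597,0,-98],
  [-1,454,-597,0,-98],
  [-1,454,-597,0,-98],
  [-1,454,-597,0,-98],
  [-1,454,-597,0,-98],
  [-1,454,-597,0,-98],
  [-1,454,-597,0,-98],
  [-1,454,-597,0,-98],
  [-1,454,-597,0,-98],
  [-1,454,-597,85,-98],
  [-1,454,-597,85,-98],
  [-1,454,-597,85,-98],
])

```text
time: 3.88
tool_pos: [0.424, 0.1624, 0.1188]
ee_rot: [-3.137, -0.0, 1.973]
wrist_force: [0.8, -0.2, 0.9]
width: 0.0007
```

```bash
python3 - <<'E'
from h import *
p=cams.snapshot("wrist"); save(p,"w1.png",scale=1.4)
for l in "tilt_mount round_pad square_pad round_pointer square_pointer round_mark square_mark".split():
    r=models.pinpoint(p,l); print(l,[(np.round(q["position"],4),round(q["p"],2),proj(p,q["position"]).round(0)) for q in r[:1]])
C=[.5112,.1316];y=-1.1555
for m in [(-80,75,50),(-25,75,60),(-100,100,12),(-100,-100,12)]: print(m,proj(p,mount(C,y,m)).round(1))
E
```

```text
tilt_mount [(array([0.5079, 0.1336, 0.0012]), 0.84, array([344., 262.]))]
round_pad [(array([0.5674, 0.1841, 0.0574]), 0.81, array([445., 264.]))]
square_pad []
round_pointer [(array([0.5475, 0.2364, 0.0553]), 0.79, array([456., 200.]))]
square_pointer [(array([0.4706, 0.0308, 0.0489]), 0.63, array([272., 359.]))]
round_mark [(array([0.551 , 0.2444, 0.0365]), 0.6, array([452., 189.]))]
square_mark []
(-80, 75, 50) [451.6 200.1]
(-25, 75, 60) [449.9 266.1]
(-100, 100, 12) [459.1 170.8]
(-100, -100, 12) [246.8 173.3]
```

View pics/w1.png

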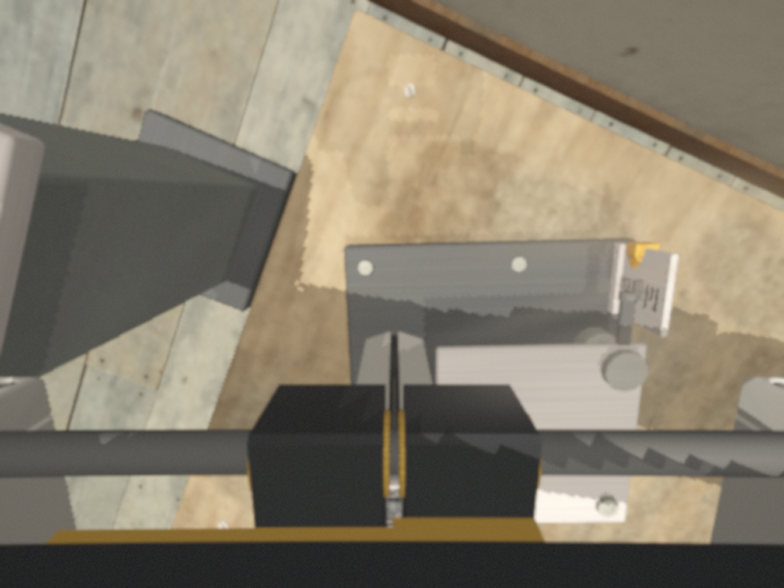

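Emit:
step_arm([
  [-1,0,0,55,-1],
  [-1,0,0,55,-1],
  [-1,0,0,55,-1],
])

```text
time: 4.65
tool_pos: [0.4265, 0.1649, 0.0669]
ee_rot: [3.14, 0.0, 1.994]
wrist_force: [0.1, -0.1, 0.1]
width: 0.0004
```

```bash
python3 - <<'E'
from h import *
p=cams.snapshot("wrist"); C=[.5112,.1316];y=-1.1555
c=proj(p,mount(C,y,(-80,75,45))); x0,y0=int(c[0])-40,int(c[1])-45
print(x0,y0,c,robot.get_obs()["tool_pos"])
save(p,"w2.png",(x0,y0,x0+80,y0+80),8)
np.save("w2.npy",p,allow_pickle=True)
for l in "round_pad round_pointer round_mark round_clip".split():
    r=models.pinpoint(p,l); print(l,[(np.round(q["position"],4),round(q["p"],2),proj(p,q["position"]).round(1)) for q in r[:1]])
E
```

```text
443 174 [483.25767083 219.53584678] [0.42726058 0.16502308 0.06765378]
round_pad [(array([0.5703, 0.1899, 0.0579]), 0.72, array([486.9, 295.4]))]
round_pointer [(array([0.5495, 0.2384, 0.0532]), 0.9, array([496.9, 219.6]))]
round_mark [(array([0.5545, 0.2456, 0.0376]), 0.89, array([493.2, 207.5]))]
round_clip []
```

View pics/w2.png

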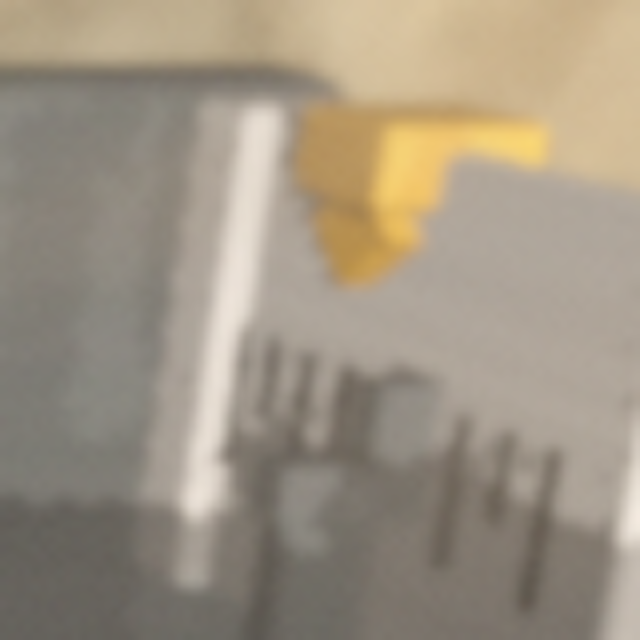

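```bash
cat >> h.py <<'E'
from scipy.optimize import least_squares
def inplane(p,uv,C,yaw,axis,val):
    "ray hits mount plane axis(0/1)=val mm -> mount coords mm"
    o,d=ray(p,uv); c,s=np.cos(yaw),np.sin(yaw)
    M=np.array([[c,s,0],[-s,c,0],[0,0,1]]); o=M@(o-[C[0],C[1],0])*1000; d=M@d
    return o+d*(val-o[axis])/d[axis]
E
python3 - <<'E'
from h import *
p=np.load("w2.npy",allow_pickle=True).item(); C=[.5112,.1316];y=-1.1555
for m in [(-80,75,50),(-80,75,30),(-90,75,30),(-80,78,50),(-100,100,12),(-100,75,68)]: print(m,((proj(p,mount(C,y,m))-[443,174])*8).round(0))
for uv in [(345,285),(365,282),(385,277),(375,375),(405,372),(438,378),(375,455)]:
    print(uv,[inplane(p,np.array(uv)/8+[443,174],C,y,1,v).round(1).tolist() for v in (73,75,77)])
# subpixel enlarged
s=p["pixels"][195:235,475:510]; cv2.imwrite("pics/w2b.png",cv2.resize(s[:,:,::-1],None,fx=15,fy=15,interpolation=cv2.INTER_NEAREST))
E
```

```text
(-80, 75, 50) [361. 380.]
(-80, 75, 30) [215. 321.]
(-90, 75, 30) [233. 215.]
(-80, 78, 50) [398. 381.]
(-100, 100, 12) [394.  78.]
(-100, 75, 68) [573. 189.]
(345, 285) [[-87.9, 73.0, 48.9], [-87.3, 75.0, 46.0], [-86.6, 77.0, 43.2]]
(365, 282) [[-88.7, 73.0, 51.1], [-88.1, 75.0, 48.3], [-87.4, 77.0, 45.5]]
(385, 277) [[-89.7, 73.0, 53.3], [-89.0, 75.0, 50.5], [-88.4, 77.0, 47.7]]
(375, 375) [[-81.6, 73.0, 54.2], [-80.9, 75.0, 51.4], [-80.1, 77.0, 48.7]]
(405, 372) [[-82.8, 73.0, 57.4], [-82.0, 75.0, 54.7], [-81.3, 77.0, 52.0]]
(438, 378) [[-83.3, 73.0, 61.1], [-82.6, 75.0, 58.4], [-81.8, 77.0, 55.7]]
(375, 455) [[-75.3, 73.0, 55.9], [-74.4, 75.0, 53.1], [-73.6, 77.0, 50.4]]
```

View pics/w2b.png

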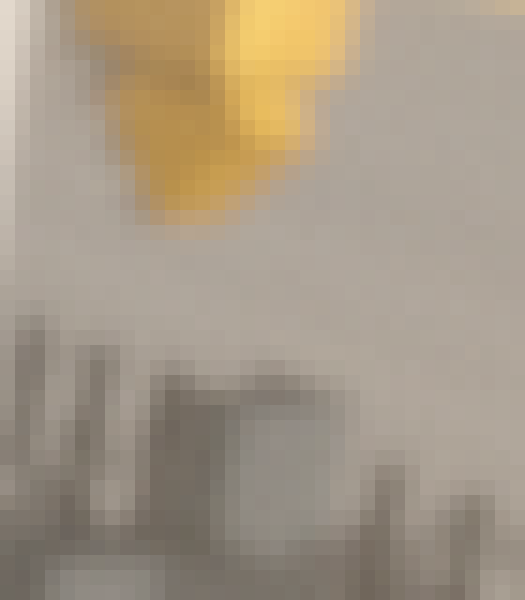

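Emit:
step_arm([
  [-1,0,0,-25,0],
  [-1,0,100,-25,0],
  [-1,0,100,-25,0],
  [-1,0,100,-25,0],
  [-1,0,100,-25,0],
])

```text
time: 5.52
tool_pos: [0.5165, 0.2055, 0.0906]
ee_rot: [-3.141, 0.0, 1.994]
wrist_force: [0.5, -0.5, 0.0]
width: 0.0004
```

```bash
python3 - <<'E'
from h import *
p=cams.snapshot("wrist"); C=[.5112,.1316];y=-1.1555
c=proj(p,mount(C,y,(-80,75,45))); x0,y0=int(c[0])-35,int(c[1])-40
print(x0,y0,c,robot.get_obs()["tool_pos"])
np.save("w3.npy",p,allow_pickle=True)
a=cv2.resize(p["pixels"][y0:y0+75,x0:x0+75],None,fx=8,fy=8,interpolation=cv2.INTER_NEAREST)
cv2.imwrite("pics/w3.png",a[:,:,::-1])
for l in "round_pad round_pointer round_mark round_clip".split():
    r=models.pinpoint(p,l); print(l,[(np.round(q["position"],4),round(q["p"],2),proj(p,q["position"]).round(1)) for q in r[:1]])
E
```

```text
298 171 [333.90938613 211.29962765] [0.51622818 0.20534381 0.09062657]
round_pad [(array([0.5693, 0.1889, 0.0574]), 0.77, array([334.9, 279.4]))]
round_pointer [(array([0.5504, 0.2403, 0.0507]), 0.91, array([341.8, 208.5]))]
round_mark [(array([0.5526, 0.2467, 0.0385]), 0.67, array([345. , 198.7]))]
round_clip [(array([0.5703, 0.1898, 0.0583]), 0.23, array([336.8, 279.5]))]
```

View pics/w3.png

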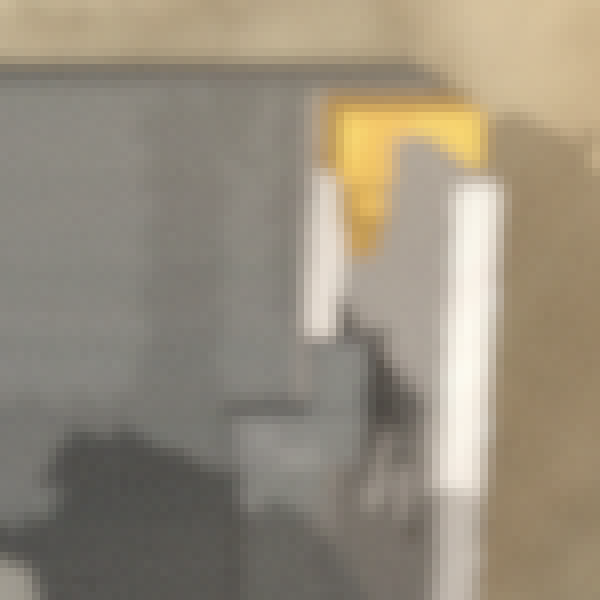

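```bash
python3 - <<'E'
from h import *
C=[.5112,.1316];y=-1.1555
A=np.load("w2.npy",allow_pickle=True).item();B=np.load("w3.npy",allow_pickle=True).item()
for m in [(-80,75,50),(-60,75,50),(-40,75,50),(-80,75,35),(-88,75,35),(-80,80,50),(-80,80,12),(-60,80,12),(-80,85,68),(-80,85,12),(-90,85,68),(-55,85,68)]:
    print(m,((proj(A,mount(C,y,m))-[443,174])*8).round(0),((proj(B,mount(C,y,m))-[298,171])*8).round(0))
def tri(a,b):
    f=lambda X:np.r_[proj(A,X)-a,proj(B,X)-b]
    r=least_squares(f,[.55,.24,.04]); c,s=np.cos(y),np.sin(y); d=r.x[:2]-C
    return np.round([(c*d[0]+s*d[1])*1e3,(-s*d[0]+c*d[1])*1e3,r.x[2]*1e3],1),r.fun.round(1)
o2=np.array([443,174]);o3=np.array([298,171])
print("mark",tri(np.array([365,282])/8+o2,np.array([362,256])/8+o3))
print("marknear",tri(np.array([345,285])/8+o2,np.array([350,252])/8+o3))
print("ptr toptip",tri(np.array([407,378])/8+o2,np.array([338,338])/8+o3))
a=cv2.resize(B["pixels"][171:306,280:420],None,fx=5,fy=5,interpolation=cv2.INTER_CUBIC).astype(float)
a=(255*(a/255)**.6).astype(np.uint8)
b=cv2.resize(A["pixels"][180:290,440:540],(700,675),interpolation=cv2.INTER_CUBIC)
b=(255*(b/255)**.6).astype(np.uint8)
o=np.hstack([a,b]); o=cv2.resize(o,(800,int(800*o.shape[0]/o.shape[1])));cv2.imwrite("pics/w23.png",o[:,:,::-1])
E
```

```text
(-80, 75, 50) [361. 380.] [296. 335.]
(-60, 75, 50) [320. 604.] [285. 537.]
(-40, 75, 50) [281. 817.] [275. 730.]
(-80, 75, 35) [249. 335.] [270. 298.]
(-88, 75, 35) [264. 248.] [274. 220.]
(-80, 80, 50) [422. 381.] [349. 336.]
(-80, 80, 12) [154. 276.] [282. 250.]
(-60, 80, 12) [123. 467.] [272. 426.]
(-80, 85, 68) [653. 446.] [448. 387.]
(-80, 85, 12) [205. 276.] [327. 251.]
(-90, 85, 68) [681. 319.] [456. 275.]
(-55, 85, 68) [588. 747.] [429. 657.]
mark (array([-85. ,  83.7,  36.2]), array([-0. ,  0.3,  0. , -0.4]))
marknear (array([-84.8,  82.7,  35.1]), array([ 0. , -0.1, -0. ,  0.1]))
ptr toptip (array([-79.9,  79. ,  49.7]), array([-0. ,  0.3,  0. , -0.3]))
```

View pics/w23.png

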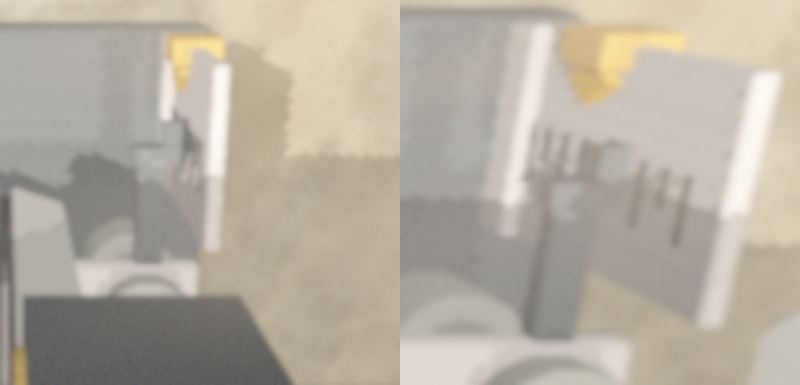

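Emit:
step_arm([
  [-1,0,-45,0,0],
  [-1,0,-90,0,0],
  [-1,0,-90,55,0],
  [-1,0,-90,55,0],
  [-1,0,-90,55,0],
  [-1,0,-90,55,0],
])

```text
time: 6.52
tool_pos: [0.4367, 0.1692, 0.0375]
ee_rot: [3.138, 0.001, 1.994]
wrist_force: [0.5, -0.2, -0.2]
width: 0.0006
```

```bash
python3 - <<'E'
from h import *
p=cams.snapshot("wrist"); np.save("w4.npy",p,allow_pickle=True);C=[.5112,.1316];y=-1.1555
print(proj(p,mount(C,y,(-80,80,50))),robot.get_obs()["tool_pos"],robot.get_obs()["time"])
print(delta(mount(C,y,(-65,-65,67)),180+90-66.2))
E
```

```text
[511.792692   235.03364775] [0.43656546 0.16917676 0.03732029] 6.575
(array([  0.6, -11.9, -29.7]), np.float64(-89.6))
```

Emit:
step_arm([
  [-1,0,0,-30,0],
  [-1,-11,-11,-30,-90],
  [-1,-11,-11,-30,-90],
  [-1,-11,-11,-30,-90],
  [-1,-11,-11,-30,-90],
  [-1,-11,-11,-30,-90],
  [-1,-11,-11,-30,-90],
  [-1,-11,-11,-30,-90],
  [-1,-11,-11,-30,-90],
  [-1,-11,-11,-30,-90],
  [-1,-11,-11,-30,-90],
  [-1,-11,-11,0,-90],
  [-1,-11,-11,0,-90],
  [-1,-11,-11,0,-90],
])

```text
time: 8.32
tool_pos: [0.4299, 0.1543, 0.0363]
ee_rot: [-3.141, 0.001, -2.719]
wrist_force: [-0.0, -0.8, -0.6]
width: 0.0003
```

```bash
python3 - <<'E'
from h import *
p=cams.snapshot("wrist"); np.save("s1.npy",p,allow_pickle=True)
o=robot.get_obs();print(o["tool_pos"],o["ee_rot"],o["wrist_force"])
E
```

```text
[0.43020066 0.15433964 0.03666134] [-3.14110904e+00  1.81081089e-03 -2.71910005e+00] [-0.13234964  0.30149943 -0.04767107]
```

Emit:
step_arm([
  [-1,0,0,-55,0],
  [-1,0,0,-55,0],
  [-1,0,-90,-55,0],
  [-1,0,-90,-55,0],
  [-1,0,-90,-55,0],
  [-1,0,-90,-55,0],
])

```text
time: 9.12
tool_pos: [0.4659, 0.0726, 0.0903]
ee_rot: [3.141, -0.0, -2.719]
wrist_force: [-0.2, -0.0, -0.3]
width: 0.0003
```

```bash
python3 - <<'E'
from h import *
p=cams.snapshot("wrist"); np.save("s2.npy",p,allow_pickle=True)
o=robot.get_obs();print(o["tool_pos"],o["ee_rot"],o["time"])
C=[.5112,.1316];y=-1.1555
L={n:np.load(n+".npy",allow_pickle=True).item() for n in ("w4","s1","s2","w3")}
tiles=[]
for n,m,m2 in (("w4",(-80,79,45),0),("s1",(79,-80,45),0),("s2",(79,-80,45),0)):
    q=L[n]; c=proj(q,mount(C,y,m)); x0=int(np.clip(c[0]-27,0,560-56)); y0=int(c[1])-30
    print(n,x0,y0,c)
    a=q["pixels"][y0:y0+56,x0:x0+56]
    a=(255*(cv2.resize(a,(392,392),interpolation=cv2.INTER_CUBIC)/255.)**.6).astype(np.uint8)
    for k in range(0,56,10): cv2.putText(a,str(k),(k*7,8),0,.28,(255,0,0));cv2.putText(a,str(k),(0,k*7+4),0,.28,(255,0,0))
    tiles.append(a[:,:,::-1])
cv2.imwrite("pics/sq.png",np.hstack([tiles[1],tiles[2]])); cv2.imwrite("pics/w4c.png",tiles[0])
for l in "square_pad square_pointer square_mark".split():
  for n in("s1","s2"):
    try:r=models.pinpoint(L[n],l); print(n,l,[(np.round(q["position"],4),round(q["p"],2),proj(L[n],q["position"]).round(1)) for q in r[:1]])
    except Exception as e: print(e)
E
```

```text
[0.46579391 0.0728442  0.09031878] [ 3.14100242e+00 -2.26300144e-04 -2.71806292e+00] 9.175
w4 476 202 [503.70831144 232.33586203]
s1 30 202 [ 57.53241742 232.38016407]
s2 199 181 [226.02083131 211.58719866]
s1 square_pad [(array([0.5188, 0.053 , 0.0609]), 0.71, array([ 60.7, 331.5]))]
s2 square_pad [(array([0.5151, 0.0521, 0.0619]), 0.8, array([230.6, 283.2]))]
s1 square_pointer [(array([0.4705, 0.0289, 0.048 ]), 0.59, array([ 56.7, 236.2]))]
s2 square_pointer [(array([0.4687, 0.0271, 0.0478]), 0.56, array([226. , 211.1]))]
s1 square_mark [(array([0.4683, 0.0215, 0.0226]), 0.96, array([ 74.6, 216.5]))]
s2 square_mark [(array([0.4669, 0.0202, 0.0252]), 0.73, array([223.9, 199.3]))]
```

View pics/sq.png

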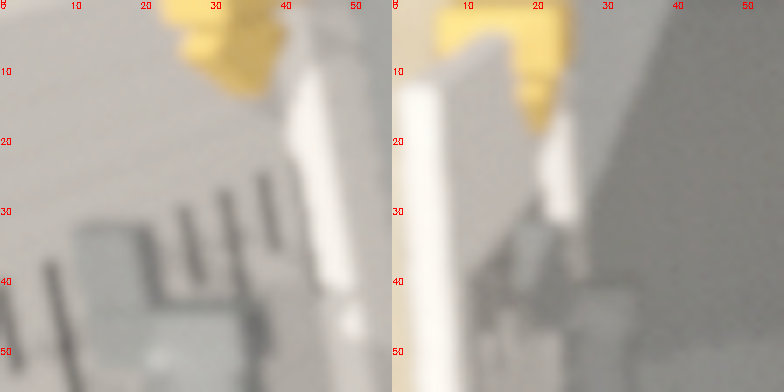

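```bash
cat >> h.py <<'E'
def trim(views,C,yaw):
    r=least_squares(lambda X:np.concatenate([proj(p,X/10)-uv for p,uv in views]),[5,1,.4])
    c,s=np.cos(yaw),np.sin(yaw); X=r.x/10; d=X[:2]-C
    return np.round([(c*d[0]+s*d[1])*1e3,(-s*d[0]+c*d[1])*1e3,X[2]*1e3],1),r.fun.round(1)
def ld(n): return np.load(n+".npy",allow_pickle=True).item()
E
python3 - <<'E'
from h import *
C=[.5112,.1316];y=-1.1555
a,b=ld("s1"),ld("s2"); oa=np.array([30,202]);ob=np.array([199,181])
for n,u,v in [("mark",(35,13),(20.3,18.5)),("mark near",(38,13.5),(21,18)),("ptr top",(15.3,32),(20.2,31.6)),("ptr bot near",(22.7,33),(23.5,31.7))]:
    print(n,trim([(a,oa+u),(b,ob+v)],C,y))
for p in (a,b):
  for m in [(79,-80,50),(79,-80,40),(75,-80,50),(79,-90,50)]: print(m,proj(p,mount(C,y,m)).round(1))
E
```

```text
mark (array([ 88. , -85.2,  24.5]), array([-0., -0.,  0.,  0.]))
mark near (array([ 87.9, -84.5,  22.1]), array([-0.1, -0.5,  0.1,  0.7]))
ptr top (array([ 83.6, -80. ,  48.2]), array([ 0. ,  0. , -0. , -0.1]))
ptr bot near (array([ 81.6, -78.8,  45.6]), array([-0.1, -0.4,  0.1,  0.5]))
(79, -80, 50) [ 51.1 235.1]
(79, -80, 40) [ 63.6 229.8]
(75, -80, 50) [ 58.3 235.1]
(79, -90, 50) [ 47.9 218.2]
(79, -80, 50) [224.8 213.2]
(79, -80, 40) [227.2 210.1]
(75, -80, 50) [230.2 213.2]
(79, -90, 50) [224.3 200.2]
```

```bash
python3 - <<'E'
from h import *
C=[.5112,.1316];y=-1.1555
print(delta(mount(C,y,(-25,75,75)),180+90-66.2))
E
```

```text
(array([-140.6,   59.5,   15.5]), np.float64(0.5))
```

Emit:
step_arm([
  [-1,-140,60,-10,0],
  [-1,-140,60,-10,0],
  [-1,-140,60,-10,0],
  [-1,-140,60,0,0],
  [-1,-140,60,15,0],
  [-1,-140,60,15,0],
  [-1,-140,60,15,0],
  [-1,-140,60,15,0],
])

```text
time: 10.48
tool_pos: [0.5695, 0.1838, 0.0762]
ee_rot: [-3.141, 0.001, -2.719]
wrist_force: [-0.5, 0.3, -0.3]
width: 0.0003
```

```bash
python3 - <<'E'
from h import *
C=[.5112,.1316];y=-1.1555
p=cams.snapshot("wrist"); np.save("r0.npy",p,allow_pickle=True)
z=[]
for i in range(6): z.append(robot.get_obs()["tool_pos"]); cams.snapshot("wrist")
print(np.mean(z,0),np.std(z,0),delta(mount(C,y,(-25,75,62)),203.8),robot.get_obs()["wrist_force"],robot.get_obs()["time"])
w=ld("w4"); tiles=[]
for n,q,c,k in (("w4",w,(503.7,232.3),56),("r0",p,proj(p,mount(C,y,(-80,79,45))),56)):
    x0=int(np.clip(c[0]-27,0,504));y0=int(c[1])-30; print(n,x0,y0)
    a=(255*(cv2.resize(q["pixels"][y0:y0+56,x0:x0+56],(392,392),interpolation=cv2.INTER_CUBIC)/255.)**.6).astype(np.uint8)
    for k in range(0,56,10): cv2.putText(a,str(k),(k*7,8),0,.28,(255,0,0));cv2.putText(a,str(k),(0,k*7+4),0,.28,(255,0,0))
    tiles.append(a[:,:,::-1])
b=cv2.resize(p["pixels"][130:280,100:520],(560,200))[:,:,::-1]
o=np.zeros((592,784,3),np.uint8);o[:392]=np.hstack(tiles);o[392:,:560]=b;cv2.imwrite("pics/r0.png",o)
E
```

```text
[0.56952338 0.1841251  0.07600292] [5.78707574e-05 9.79973973e-05 1.88390070e-04] (array([-0.5,  0.3, 13.6]), np.float64(0.4)) [-0.25335531  0.47423453  0.23686162] 10.825
w4 476 202
r0 330 212
```

View pics/r0.png

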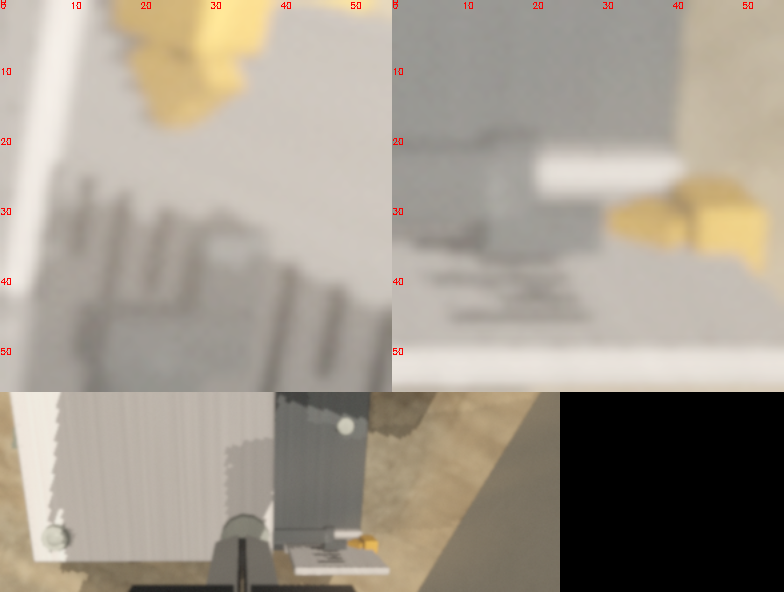

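```bash
python3 - <<'E'
from h import *
C=[.5112,.1316];y=-1.1555
W=[ld(n) for n in("w2","w3","w4","r0")]
M=[(488.6,209.3),(343.25,203),(502,219),(360.8,243)]
P=[(493.9,221.25),(340.25,213.25),(510.3,235),(360,244.3)]
for S in ([0,1,2,3],[0,1],[1,2],[1,2,3],[0,1,2]):
    print(S,"mark",*trim([(W[i],M[i]) for i in S],C,y),"ptr",*trim([(W[i],P[i]) for i in S],C,y))
for m in [(-80,79,50),(-80,79,40),(-90,79,50),(-80,84,50)]: print(proj(W[3],mount(C,y,m)))
E
```

```text
[0, 1, 2, 3] mark [-85.2  83.4  35.9] [-0.5 -0.1 -0.3 -0.7 -0.1  0.8  0.3  1.1] ptr [-80.2  78.5  50.7] [ 0.3  0.3 -0.4 -0.4 -0.2 -0.  -0.1  0.4]
[0, 1] mark [-85.   83.7  36.1] [-0.   0.3  0.  -0.4] ptr [-79.9  79.   49.7] [-0.   0.3  0.  -0.3]
[1, 2] mark [-85.2  83.9  35.4] [ 0.1 -0.8 -0.1  0.6] ptr [-80.   78.9  50.3] [ 0.  -0.2 -0.   0.2]
[1, 2, 3] mark [-85.2  83.4  35.7] [-0.4 -0.8 -0.4  0.7  0.2  1. ] ptr [-80.2  78.5  50.8] [-0.4 -0.3 -0.1  0.1 -0.1  0.5]
[0, 1, 2] mark [-85.2  83.9  35.6] [-0.3 -0.2  0.1 -0.8  0.1  0.7] ptr [-80.1  78.9  50.2] [ 0.3  0.3 -0.  -0.3 -0.2 -0. ]
[359.30530261 245.07907926]
[355.96268722 240.42789916]
[373.17484586 245.21114631]
[358.81201503 251.56585279]
```

Emit:
step_arm([
  [-1,0,0,8,0],
  [-1,0,0,14,0],
  [-1,0,0,15,0],
  [-1,0,0,16,0],
  [-1,0,0,17,0],
  [-1,0,0,17,0],
  [-1,0,0,17,0],
])

```text
time: 11.7
tool_pos: [0.5693, 0.1844, 0.0587]
ee_rot: [3.141, 0.0, -2.719]
wrist_force: [-1.6, -0.1, 2.8]
width: 0.0003
```

```bash
cat >> h.py <<'E'
def avg(n=6):
    z=[];F=[]
    for i in range(n): o=robot.get_obs(); z.append(o["tool_pos"]);F.append(o["wrist_force"]); cams.snapshot("wrist")
    print("pos",np.mean(z,0).round(4),"F",np.mean(F,0).round(2),"t",robot.get_obs()["time"])
E
python3 -c "
from h import *
avg()"
```

```text
pos [0.5693 0.1844 0.0586] F [-1.46  0.6   2.67] t 12.0
```

Emit:
step_arm([
  [-1,0,0,2,0],
  [-1,0,0,4,0],
  [-1,0,0,5,0],
  [-1,0,0,5,0],
])

```text
time: 12.5
tool_pos: [0.5692, 0.1846, 0.0535]
ee_rot: [3.141, 0.0, -2.719]
wrist_force: [-2.7, 2.7, 4.3]
width: 0.0004
```

```bash
python3 - <<'E'
from h import *
C=[.5112,.1316];y=-1.1555
p=cams.snapshot("wrist"); np.save("r1.npy",p,allow_pickle=True)
avg(1)
c=proj(p,mount(C,y,(-80,79,38)));x0=int(c[0])-25;y0=int(c[1])-27;print(x0,y0)
a=(255*(cv2.resize(p["pixels"][y0:y0+50,x0:x0+55],(770,700),interpolation=cv2.INTER_CUBIC)[:590]/255.)**.6).astype(np.uint8)
for k in range(0,56,5): cv2.putText(a,str(k),(k*14,8),0,.3,(255,0,0));cv2.putText(a,str(k),(0,k*14+4),0,.3,(255,0,0))
cv2.imwrite("pics/r1.png",a[:,:,::-1])
M=proj(p,mount(C,y,(-85.2,83.4,35.9)))-[x0,y0]
print("mark pred",M)
for h in (10,12,14,16): print(h,(proj(p,mount(C,y,(-80.2,78.5,50.7-h)))-[x0,y0]).round(1))
E
```

```text
pos [0.5692 0.1846 0.0536] F [-2.69  3.25  3.12] t 12.6
336 223
mark pred [32.17559154 32.34789541]
10 [27.4 28.2]
12 [26.6 27.2]
14 [25.8 26.1]
16 [25.1 25.1]
```

View pics/r1.png

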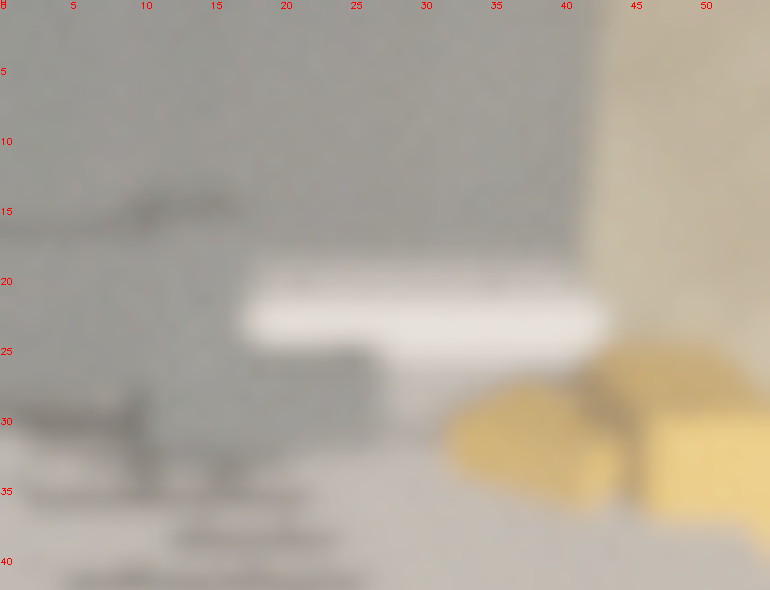

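Emit:
step_arm([
  [-1,0,0.5,0.8,0],
  [-1,0,1,1.4,0],
  [-1,0,1,1.4,0],
])

```text
time: 12.98
tool_pos: [0.5692, 0.1847, 0.0522]
ee_rot: [-3.141, 0.0, -2.719]
wrist_force: [-1.0, 1.1, 4.6]
width: 0.0002
```

```bash
cat > tip.py <<'E'
from h import *
def prof(p,C,y,m0,tag):
    c=proj(p,mount(C,y,m0)); x0=int(c[0])-25;y0=int(c[1])-27
    g=cv2.GaussianBlur(p["pixels"],(0,0),.7).astype(int)
    return x0,y0,g
E
python3 - <<'E'
from h import *
C=[.5112,.1316];y=-1.1555
p=cams.snapshot("wrist"); np.save("r2.npy",p,allow_pickle=True)
avg(1)
r1,r0=ld("r1"),ld("r0")
# match: pointer corner patch (pointer end) and the clip patch between pictures
def match(a,b,box,pad=6):
    x0,y0,x1,y1=box; up=lambda im:cv2.resize(im,None,fx=8,fy=8,interpolation=cv2.INTER_CUBIC)
    t=up(a["pixels"][y0:y1,x0:x1]); s=up(b["pixels"][y0-pad:y1+pad,x0-pad:x1+pad])
    r=cv2.matchTemplate(s,t,cv2.TM_CCOEFF_NORMED); _,v,_,l=cv2.minMaxLoc(r); return np.array(l)/8-pad,round(v,3)
print("clip",match(r1,p,(366,248,386,264)),"ptr corner",match(r1,p,(352,244,367,258)),"ptr neck",match(r1,p,(336,234,356,243)))
f=lambda q,h,b=0:proj(q,mount(C,y,(-80.2+155*(1-np.cos(h/155)),78.5,50-h)))
for h in (12,13,14,15): print(h,(f(p,h)-f(r1,11.3)).round(2))
print((proj(p,mount(C,y,(-88,83,36)))-proj(r1,mount(C,y,(-88,83,36)))).round(2))
E
```

```text
pos [0.5692 0.1847 0.0522] F [-1.38  0.63  4.54] t 13.075
clip (array([0.625, 0.75 ]), 0.995) ptr corner (array([-0.625,  0.   ]), 0.982) ptr neck (array([-0.375, -0.125]), 0.95)
12 [0.08 0.38]
13 [-0.42 -0.16]
14 [-0.92 -0.69]
15 [-1.43 -1.22]
[0.5  0.78]
```

Emit:
step_arm([
  [-1,0,0,0.2,0],
  [-1,0,0,0.2,0],
  [-1,0,0,0.2,0],
  [-1,0,0,0.2,0],
  [-1,0,0,0.2,0],
  [-1,0,0,0.2,0],
  [-1,0,0,0.2,0],
])

```text
time: 13.95
tool_pos: [0.5691, 0.1848, 0.0519]
ee_rot: [-3.141, 0.0, -2.719]
wrist_force: [0.1, -2.1, 4.6]
width: 0.0002
```

Emit:
step_arm([
  [-1,0,0,-2,0],
  [-1,0,0,-4,0],
  [-1,0,0,-6,0],
  [-1,0,0,-9,0],
  [-1,0,0,-20,0],
  [-1,0,0,-35,0],
  [-1,0,0,-35,0],
])

```text
time: 14.82
tool_pos: [0.5701, 0.1857, 0.0892]
ee_rot: [-3.141, 0.004, -2.718]
wrist_force: [0.1, -0.6, 0.3]
width: 0.0002
```

```bash
python3 - <<'E'
from h import *
C=[.5112,.1316];y=-1.1555
p=cams.snapshot("wrist"); np.save("r3.npy",p,allow_pickle=True); avg(1)
for l in ("tilt_mount","round_pointer","round_mark","round_pad"):
    print(l,[(np.round(q["position"],4),round(q["p"],2)) for q in models.pinpoint(p,l)[:1]])
a=ld("s2")
# base-fixed check with side camera not available before; go on
print(delta(mount(C,y,(75,-25,90)),113.8))
E
```

```text
pos [0.5695 0.1855 0.0881] F [-0.2   0.41  0.  ] t 14.925
tilt_mount [(array([ 0.5106,  0.1328, -0.0014]), 0.8)]
round_pointer [(array([0.553 , 0.2386, 0.0521]), 0.91)]
round_mark [(array([0.5531, 0.2471, 0.0401]), 0.59)]
round_pad [(array([0.5684, 0.1845, 0.0603]), 0.75)]
(array([  99.7, -100.1,   -3.8]), np.float64(90.4))
```

Emit:
step_arm([
  [-1,100,-100,-3,90],
  [-1,100,-100,-3,90],
  [-1,100,-100,-3,90],
  [-1,100,-100,-3,90],
  [-1,100,-100,-3,90],
  [-1,100,-100,-3,90],
  [-1,100,-100,-3,90],
  [-1,100,-100,-3,90],
  [-1,100,-100,8,90],
  [-1,100,-100,15,90],
  [-1,100,-100,15,90],
])

```text
time: 16.5
tool_pos: [0.518, 0.0529, 0.0709]
ee_rot: [-3.14, -0.001, 1.995]
wrist_force: [0.1, 0.1, -0.5]
width: 0.0007
```

```bash
python3 - <<'E'
from h import *
C=[.5112,.1316];y=-1.1555
p=cams.snapshot("wrist"); np.save("q0.npy",p,allow_pickle=True); avg(4)
print(delta(mount(C,y,(75,-25,60)),113.8))
for l in ("square_pad","square_pointer","square_mark"):
    print(l,[(np.round(q["position"],4),round(q["p"],2),proj(p,q["position"]).round(1)) for q in models.pinpoint(p,l)[:1]])
print(mount(C,y,(75,-25,60)), proj(p,mount(C,y,(83.6,-80,49))),proj(p,mount(C,y,(88,-85.2,24.5))))
# gold blob
hsv=cv2.cvtColor(p["pixels"],cv2.COLOR_RGB2HSV); c=proj(p,mount(C,y,(88,-88,24.5))).astype(int)
m=((hsv[...,0]<28)&(hsv[...,0]>14)&(hsv[...,1]>110)); s=m[c[1]-15:c[1]+15,c[0]-18:c[0]+18]
print(c); print("\n".join("".join("#" if v else "." for v in r) for r in s))
E
```

```text
pos [0.5188 0.0529 0.0719] F [ 0.19 -0.05 -0.12] t 16.75
(array([ 0.2, -0.4, 12.3]), np.float64(0.4))Traceback (most recent call last):
  File "<stdin>", line 6, in <module>
ValueError: only the last four pictures can be asked about
```

Emit:
step_arm([
  [-1,0,0,8,0],
  [-1,0,0,11,0],
  [-1,0,0,12,0],
  [-1,0,0,13,0],
  [-1,0,-0.2,15,0],
  [-1,0,-0.2,15,0],
  [-1,0,-0.2,15,0],
])

```text
time: 17.62
tool_pos: [0.5183, 0.0527, 0.0569]
ee_rot: [-3.141, 0.0, 1.994]
wrist_force: [-2.3, 0.1, 3.1]
width: 0.0002
```

```bash
python3 -c "
from h import *
avg(3)"
```

```text
pos [0.5184 0.0527 0.0569] F [-2.21 -0.55  2.9 ] t 17.775
```

Emit:
step_arm([
  [-1,0,-0.3,2.5,0],
  [-1,0,-0.5,5,0],
  [-1,0,-0.6,7,0],
  [-1,0,-0.6,8,0],
  [-1,0,-0.6,8,0],
])

```text
time: 18.4
tool_pos: [0.5184, 0.0526, 0.0491]
ee_rot: [3.141, 0.0, 1.994]
wrist_force: [-2.6, -1.6, 6.2]
width: 0.0004
```

```bash
python3 - <<'E'
from h import *
C=[.5112,.1316];y=-1.1555
p=cams.snapshot("wrist"); np.save("q1.npy",p,allow_pickle=True)
avg(1); q=ld("q0"); tiles=[]
for n,k in (("q0",q),("q1",p)):
    c=proj(k,mount(C,y,(82,-82,35)));x0=int(c[0])-28;y0=int(c[1])-28;print(n,x0,y0)
    a=(255*(cv2.resize(k["pixels"][y0:y0+56,x0:x0+56],(392,392),interpolation=cv2.INTER_CUBIC)/255.)**.6).astype(np.uint8)
    a=cv2.resize(a,(399,560))
    for j in range(0,56,5): cv2.putText(a,str(j),(int(j*7.125),8),0,.28,(255,0,0));cv2.putText(a,str(j),(0,j*10+4),0,.28,(255,0,0))
    tiles.append(a[:,:,::-1])
    mk=proj(k,mount(C,y,(88,-85.2,24.5)))-[x0,y0]; print("mark",mk.round(1))
    for h in ((0,2) if n=="q0" else (17,19,21,23,25)):
        print(h,(proj(k,mount(C,y,(83.6,-80+155*(1-np.cos(h/155)),48.2-h)))-[x0,y0]).round(1))
cv2.imwrite("pics/q1.png",np.hstack(tiles))
E
```

```text
pos [0.5184 0.0526 0.0492] F [-3.15 -1.07  5.76] t 18.5
q0 178 213
mark [28.1 30.9]
0 [26.9 36.6]
2 [27.6 35.6]
q1 170 223
mark [28.2 30.9]
17 [34.1 28.7]
19 [35.1 27.6]
21 [36.2 26.6]
23 [37.3 25.6]
25 [38.3 24.6]
```

View pics/q1.png

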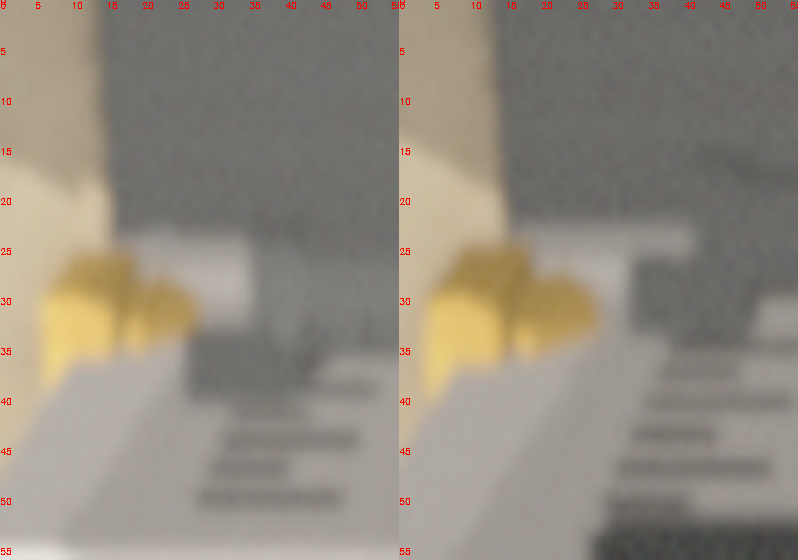

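```bash
python3 - <<'E'
from h import *
C=[.5112,.1316];y=-1.1555
q0,q1,r0,r1=map(ld,("q0","q1","r0","r1"))
print("sq rest",inplane(q0,(204,249.3),C,y,0,83.6).round(1),"pressed",inplane(q1,(202,252.4),C,y,0,83.6).round(1),"mark",inplane(q0,(205,244),C,y,0,88).round(1),inplane(q1,(197.7,254),C,y,0,88).round(1))
print("rd rest",inplane(r0,(360,244.3),C,y,1,78.5).round(1),"r1",inplane(r1,(362.8,251.3),C,y,1,78.5).round(1),"mark",inplane(r0,(360.8,243),C,y,1,83.4).round(1),inplane(r1,(367,254.2),C,y,1,83.4).round(1))
# subpixel edges: pointer rows profile (columns just inside the tip) & end profile
def show(p,us,vs): print(p["pixels"].mean(2)[vs[0]:vs[1],us[0]:us[1]].round(0).astype(int))
show(q0,(198,210),(243,256)); show(q1,(196,210),(245,260))
show(r0,(352,364),(236,254)); r2=ld("r2"); show(r2,(354,368),(244,260))
E
```

```text
sq rest [ 83.6 -80.8  47.6] pressed [ 83.6 -80.2  32.6] mark [ 88.  -86.   24.8] [ 88.  -85.5  24.8]
rd rest [-80.5  78.5  49.7] r1 [-79.8  78.5  40.8] mark [-85.7  83.4  33.4] [-85.   83.4  33.8]
[[ 92  89  92  95  94  97 101 109 119 124 126 124]
 [ 97  95  97  96  97  97  97 103 108 112 112 112]
 [110 103 105 104 104 102  92  90  93  97  94  94]
 [123 115 117 117 115 104  85  76  72  74  76  75]
 [132 127 128 129 124 109  84  69  64  65  64  64]
 [137 133 133 133 126 110  85  69  65  63  64  64]
 [136 135 134 132 124 105  84  68  65  62  65  62]
 [135 135 132 126 119 102  82  67  62  63  64  65]
 [136 131 127 121 114 100  81  70  64  65  62  67]
 [132 127 122 118 112 103  88  75  77  75  75  72]
 [126 122 118 115 114 109 102  97  95  94  93  90]
 [121 120 116 116 114 111 111 109 111 108 108 102]
 [117 117 117 117 115 114 116 116 115 114 111 102]]
[[ 81  82  80  81  81  82  81  82  80  81  80  81  79  79]
 [ 97  98  98  99  99  99  97  95  98  95  97  96  98  97]
 [108 110 107 107 106 107 102  99  96  98  97  99  98  97]
 [119 117 119 120 116 110  99  88  84  83  82  81  84  86]
 [1
[... 1810 characters left out ...]
6 114 112 110 112 114 124 151 178 194 198 198 199]
 [108 109 109 109 108 111 111 117 134 159 174 178 179 179]
 [110 109 111 111 110 112 113 117 130 147 157 161 161 161]
 [113 112 111 112 112 112 114 118 130 144 153 156 156 154]
 [113 112 112 113 112 113 114 117 127 143 153 153 151 147]
 [110 114 114 115 115 116 117 119 129 144 150 147 141 134]
 [112 114 119 122 125 124 125 129 137 145 145 136 127 125]
 [105 112 123 135 139 141 143 143 146 150 146 137 132 131]
 [107 112 127 141 148 151 151 151 153 153 152 148 147 146]
 [125 128 135 142 148 152 154 155 154 155 155 153 153 152]
 [132 130 129 129 138 149 153 155 155 155 154 154 154 154]
 [119 118 118 117 128 144 153 154 155 156 155 154 154 154]]
```

```bash
python3 - <<'E'
from h import *
C=[.5112,.1316];y=-1.1555
q0,q1,r0,r1,r2,r3=map(ld,("q0","q1","r0","r1","r2","r3"))
for p,a in ((q0,(203.9,249.35)),(q1,(202.35,252.55))): print(inplane(p,a,C,y,0,83.6).round(2))
for p,a in ((r0,(359.6,244.7)),(r2,(362.7,251.3)),(r2,(362.7,251.8))): print(inplane(p,a,C,y,1,78.5).round(2))
print(r1["pixels"].mean(2)[244:260,354:368].round(0).astype(int))
for p in (q0,q1,r0,r1,r2): print((-np.array(p["R"]).T@p["t"]).round(4))
E
```

```text
[ 83.6  -80.85  47.74]
[ 83.6  -79.86  32.88]
[-80.03  78.5   50.56]
[-79.79  78.5   39.42]
[-79.55  78.5   40.34]
[[161 174 179 178 180 181 181 181 181 182 181 182 182 183]
 [178 194 198 199 199 200 199 198 200 200 201 202 202 201]
 [174 190 195 195 194 194 194 193 195 201 204 207 207 207]
 [147 161 164 164 163 161 156 159 168 184 196 201 201 201]
 [119 122 123 123 123 121 117 119 134 158 177 184 185 185]
 [108 112 109 110 109 110 109 111 122 139 157 164 166 165]
 [112 113 111 110 111 110 111 113 117 134 149 155 155 154]
 [112 111 110 111 113 112 113 112 120 134 148 152 152 147]
 [111 111 113 113 112 112 114 113 121 130 143 147 144 137]
 [112 112 113 113 115 114 115 115 121 128 135 137 136 131]
 [110 111 113 117 119 121 122 122 127 135 137 138 135 134]
 [107 110 120 126 133 135 137 137 141 144 148 147 147 145]
 [115 122 129 140 146 146 149 150 150 153 153 153 153 151]
 [121 128 132 138 144 150 152 153 155 154 154 153 154 153]
 [114 117 119 127 140 148 153 154 156 155 155 153 154 154]
 [127 125 125 132 142 148 152 153 155 156 154 155 154 154]]
[0.4894 0.1163 0.2492]
[0.4893 0.116  0.2274]
[0.505  0.1541 0.2544]
[0.505  0.1548 0.2318]
[0.5048 0.1551 0.2304]
```

Emit:
step_arm([
  [-1,0,0.3,-3,0],
  [-1,0,0.6,-6,0],
  [-1,0,0.6,-9,0],
  [-1,0,0.6,-13,0],
  [-1,0,0.6,-40,0],
  [-1,100,100,-41,-90],
  [-1,100,100,-41,-90],
  [-1,100,100,-41,-90],
  [-1,100,100,-41,-90],
  [-1,100,100,-41,-90],
  [-1,100,100,-41,-90],
  [-1,100,100,-41,-90],
  [-1,100,100,-41,-90],
  [-1,100,100,-41,-90],
  [-1,100,100,-28,-90],
  [-1,100,100,-20,-90],
  [-1,100,100,-20,-90],
])

```text
time: 20.62
tool_pos: [0.5671, 0.1846, 0.0669]
ee_rot: [3.141, -0.003, -2.719]
wrist_force: [0.4, -0.3, -0.4]
width: 0.0009
```

```bash
python3 - <<'E'
from h import *
C=[.5112,.1316];y=-1.1555
p=cams.snapshot("wrist"); np.save("t0.npy",p,allow_pickle=True)
for l in ("round_pointer","round_mark"):
    print(l,[(np.round(q["position"],4),round(q["p"],2)) for q in models.pinpoint(p,l)[:1]])
avg(2); print(delta(mount(C,y,(-25,75,60)),203.8))
c=proj(p,mount(C,y,(-80,79,50))).astype(int);print(c)
print(p["pixels"].mean(2)[c[1]-9:c[1]+9,c[0]-8:c[0]+6].round(0).astype(int))
E
```

```text
round_pointer [(array([0.5503, 0.2367, 0.0511]), 0.74)]
round_mark [(array([0.5526, 0.2444, 0.0383]), 0.73)]
pos [0.5684 0.1849 0.069 ] F [ 0.49 -0.28  0.2 ] t 20.875
(array([-1.1, -0.7,  9.3]), np.float64(0.4))
[360 252]
[[195 204 205 206 205 207 206 206 205 206 207 207 206 207]
 [186 194 196 195 196 195 196 195 196 196 196 196 196 196]
 [166 171 172 173 172 174 173 174 173 173 174 172 173 168]
 [148 151 150 152 152 153 152 152 155 154 154 150 146 141]
 [131 133 131 133 133 133 134 135 138 143 141 137 132 129]
 [112 113 111 111 112 112 113 115 122 130 133 131 129 126]
 [109 106 109 106 110 108 109 112 117 126 131 132 129 130]
 [111 111 111 111 112 112 112 115 122 130 134 135 133 133]
 [110 110 111 112 111 111 113 114 127 138 139 138 136 135]
 [110 113 111 111 113 113 114 117 130 143 146 144 142 139]
 [112 113 113 111 113 113 114 120 133 148 152 150 149 147]
 [110 111 114 117 120 119 121 126 137 149 153 154 153 152]
 [104 112 120 127 131 133 134 135 144 150 154 155 155 154]
 [105 115 131 142 147 148 149 149 152 151 154 153 155 155]
 [116 121 136 146 151 154 154 154 155 154 153 154 154 155]
 [118 119 127 138 149 153 154 156 156 155 153 153 154 154]
 [117 118 121 133 147 153 154 157 156 155 154 153 154 154]
 [126 126 127 133 143 148 152 155 156 156 154 155 153 155]]
```

Emit:
step_arm([
  [-1,0,-1,6,0],
  [-1,0,-0.5,8.5,0],
  [-1,0,-0.5,9.5,0],
  [-1,0,-0.5,9.5,0],
])

```text
time: 21.38
tool_pos: [0.5684, 0.1843, 0.0597]
ee_rot: [-3.141, 0.0, -2.719]
wrist_force: [-0.3, -0.3, 1.8]
width: 0.0005
```

```bash
python3 - <<'E'
from h import *
C=[.5112,.1316];y=-1.1555
avg(2)
P=ld
for n,a in (("r0",(359.1,248.0)),("t0",(359.9,255.0)),("r1",(362.7,254.8)),("r2",(362.2,254.6))):
    print(n,inplane(P(n),np.array(a)+.5,C,y,1,81.1).round(2))
E
```

```text
pos [0.5684 0.1843 0.0597] F [-0.46 -0.74  1.55] t 21.475
r0 [-80.02  81.1   51.37]
t0 [-80.25  81.1   50.65]
r1 [-80.06  81.1   41.56]
r2 [-79.89  81.1   39.8 ]
```

Emit:
step_arm([
  [-1,0,0.2,3,0],
  [-1,0,0.4,6,0],
  [-1,0,0.5,8,0],
  [-1,0,0.6,8.7,0],
  [-1,0,0.6,8.7,0],
])

```text
time: 22.1
tool_pos: [0.5684, 0.1848, 0.0509]
ee_rot: [-3.141, 0.001, -2.719]
wrist_force: [-1.1, -0.9, 4.9]
width: 0.0003
```

```bash
python3 - <<'E'
from h import *
C=[.5112,.1316];y=-1.1555
p=cams.snapshot("wrist"); np.save("t1.npy",p,allow_pickle=True)
for l in ("round_pointer","round_mark"):
    print(l,[(np.round(q["position"],4),round(q["p"],2)) for q in models.pinpoint(p,l)[:1]])
avg(1)
print(p["pixels"].mean(2)[244:260,350:366].round(0).astype(int))
g=p["pixels"].astype(int); print("R-B"); print((g[...,0]-g[...,2])[246:262,362:384])
print("t0"); g=ld("t0")["pixels"].astype(int); print((g[...,0]-g[...,2])[244:260,356:378])
E
```

```text
round_pointer [(array([0.5534, 0.2371, 0.0363]), 0.97)]
round_mark [(array([0.5528, 0.246 , 0.0356]), 0.66)]
pos [0.5683 0.1848 0.0509] F [-0.84 -0.05  4.28] t 22.3
[[111 117 126 139 146 145 144 142 144 147 147 146 147 148 147 148]
 [113 117 133 150 156 156 154 152 155 156 157 158 160 162 162 160]
 [112 122 141 159 166 167 166 166 165 164 166 172 179 183 182 181]
 [114 124 141 156 164 164 164 165 164 161 163 176 193 201 203 202]
 [111 115 123 130 134 134 135 135 134 134 139 163 189 204 208 209]
 [112 113 112 111 109 111 112 114 113 113 122 146 179 197 203 203]
 [111 111 110 110 110 111 112 111 113 113 120 141 167 185 189 190]
 [112 112 111 111 112 111 113 113 112 113 118 133 153 166 170 170]
 [113 112 111 111 113 112 111 111 113 113 117 126 145 155 158 157]
 [114 110 112 113 113 111 113 112 115 112 118 130 145 154 154 154]
 [112 112 114 115 116 114 115 116 116 119 121 133 146 150 150 148]
 [112 114 117 122 123 122 125 127 128 129 134 141 149 149 141 137]
 [108 108 121 128 130 129 137 142 144 147 149 149 151 150 143 136]
 [102 101 111 123 126 127 136 145 151 153 155 155 155 153 150 14
[... 2422 characters left out ...]
9 103 105 111 112 118 113  97
  102 120 129 134]
 [ 10  12  11  14  20  27  35  43  51  61  70  76  87  94 104 101  91  83
   94 117 126 129]
 [ 11  13  13  13  15  19  22  24  28  32  37  44  53  66  71  65  56  56
   75  95 104 108]
 [ 16  17  17  16  19  19  19  19  22  21  22  24  29  34  37  35  29  32
   45  58  64  65]
 [ 18  19  19  18  19  20  19  20  20  19  20  21  21  22  23  22  21  23
   25  31  33  32]
 [ 18  19  20  20  20  19  20  20  20  21  19  20  21  20  21  20  22  21
   22  23  22  21]
 [ 19  19  20  19  20  20  20  20  20  20  20  21  20  21  20  23  22  21
   21  20  21  20]
 [ 19  19  20  19  19  20  20  20  19  20  20  21  20  21  20  20  21  21
   21  21  21  21]]
```

```bash
python3 - <<'E'
from h import *
C=[.5112,.1316];y=-1.1555
h=.5
t0,t1=ld("t0"),ld("t1")
print("ptr t1",inplane(t1,(361.6,255.7),C,y,1,81.1).round(2))
W=[ld("w2"),ld("w3"),ld("w4"),t0,t1]
for Y in (83,83.5,84): print("mark",Y,[inplane(p,a,C,y,1,Y).round(1)[[0,2]].tolist() for p,a in ((t0,(361.6,250.5)),(t1,(368.3,257.1)))])
# ridge in w2,w3,w4 from R-B
for n,x,yy in (("w2",480,200),("w3",334,192),("w4",492,208)):
    g=ld(n)["pixels"].astype(int); print(n,x,yy); print((g[...,0]-g[...,2])[yy:yy+16,x:x+20])
E
```

```text
ptr t1 [-79.75  81.1   38.03]
mark 83 [[-85.0, 36.1], [-85.1, 35.8]]
mark 83.5 [[-85.4, 34.8], [-85.5, 34.6]]
mark 84 [[-85.8, 33.5], [-85.8, 33.4]]
w2 480 200
[[ 26  34  55  75  85  86  85  85  88 104 120 130 133 127 113  95  73  52
   33  23]
 [ 25  38  63  86  94  96  96  93  92 103 122 133 135 129 104  74  45  29
   23  21]
 [ 24  33  58  84  97  99 101 101 100 107 118 130 138 132 108  71  38  23
   20  21]
 [ 22  28  49  80  97 102 103 103 102 105 114 127 135 131 113  76  41  23
   20  19]
 [ 21  24  41  70  93 102 104 105 107 106 113 119 125 122 101  69  39  23
   21  20]
 [ 21  21  32  57  86 102 105 107 112 114 117 116 111  95  72  49  30  22
   20  19]
 [ 20  20  25  44  75  98 106 110 114 119 118 108  88  64  42  29  22  20
   20  20]
 [ 19  22  22  34  63  91 108 114 115 114 103  83  60  39  27  21  18  19
   18  19]
 [ 20  20  20  27  49  77  99 104 104  94  74  53  35  25  21  19  18  19
   18  19]
 [ 19  20  19  23  34  55  69  74  71  62  45  30  23  20  20  20  20  19
   19  19]
 [ 19  19  20  20  24  31  36  37  37  33  26  21  20  19  20  20  19  19
   20  20]
 [ 19
[... 2464 characters left out ...]
  99  80
   59  38]
 [ 21  21  22  29  48  76  97 102 104 106 110 112 112 109 102  87  65  45
   32  25]
 [ 21  20  21  26  40  68  92 101 107 110 114 113 110 100  81  58  38  28
   22  21]
 [ 21  21  21  23  33  57  84  97 102 106 110 105  95  76  54  36  25  22
   21  20]
 [ 21  21  21  22  26  41  63  82  90  91  91  81  66  49  35  26  23  22
   21  21]
 [ 20  21  21  22  22  29  41  52  59  61  59  50  38  31  25  23  22  23
   23  22]
 [ 21  22  21  21  20  24  25  31  32  35  31  30  26  22  22  22  23  22
   21  22]
 [ 22  21  21  21  21  21  22  23  24  23  24  22  21  21  21  22  21  24
   22  22]
 [ 21  20  21  22  21  22  21  22  22  22  22  21  21  21  23  22  22  21
   23  22]]
```

```bash
python3 - <<'E'
from h import *
C=[.5112,.1316];y=-1.1555
V=[(ld("w2"),(487.7,209.6)),(ld("w3"),(343.1,203.)),(ld("w4"),(501.5,220.3)),(ld("t0"),(361.6,250.5)),(ld("t1"),(368.3,257.1))]
print(*trim(V,C,y)); print(*trim(V[:3],C,y)); print(*trim(V[1:4],C,y))
E
```

```text
[-84.9  83.1  36.1] [ 0.   0.  -0.5 -0.3 -0.   0.  -0.1  0.1 -0.1  0.3]
[-84.7  83.7  35.3] [ 0.1  0.1  0.  -0.2 -0.1  0.1]
[-84.9  83.3  36. ] [-0.4 -0.3  0.1  0.1 -0.2  0.3]
```

Emit:
step_arm([
  [-1,0,0,0.1,0],
  [-1,0,0,0.2,0],
  [-1,0,0,0.2,0],
  [-1,0,0,0.2,0],
  [-1,0,0,0.2,0],
  [-1,0,0,0.2,0],
  [-1,0,0,0.2,0],
])

```text
time: 23.18
tool_pos: [0.5683, 0.1848, 0.0506]
ee_rot: [-3.141, 0.0, -2.719]
wrist_force: [-1.5, -0.2, 5.7]
width: 0.0005
```

Emit:
step_arm([
  [-1,0,0,-2,0],
  [-1,0,0,-5,0],
  [-1,0,0,-8,0],
  [-1,0,0,-12,0],
  [-1,0,0,-39,0],
  [-1,100,-100,-39,90],
  [-1,100,-100,-39,90],
  [-1,100,-100,-39,90],
  [-1,100,-100,-39,90],
  [-1,100,-100,-39,90],
  [-1,100,-100,-39,90],
  [-1,100,-100,-39,90],
  [-1,100,-100,-39,90],
  [-1,100,-100,-39,90],
  [-1,100,-100,-26,90],
  [-1,100,-100,-19,90],
  [-1,100,-100,-19,90],
])

```text
time: 25.3
tool_pos: [0.5168, 0.0528, 0.0678]
ee_rot: [-3.139, -0.001, 1.994]
wrist_force: [-0.1, -0.3, -0.5]
width: 0.0009
```

```bash
python3 - <<'E'
from h import *
C=[.5112,.1316];y=-1.1555
p=cams.snapshot("wrist"); np.save("u0.npy",p,allow_pickle=True)
for l in ("square_pointer","square_mark"):
    print(l,[(np.round(q["position"],4),round(q["p"],2)) for q in models.pinpoint(p,l)[:1]])
avg(2); print(delta(mount(C,y,(75,-25,60)),113.8))
c=proj(p,mount(C,y,(82,-80,48))).astype(int);print("u0",c-[8,10])
print(p["pixels"].mean(2)[c[1]-10:c[1]+9,c[0]-8:c[0]+8].round(0).astype(int))
def rb(n,q,m,w=(14,10)):
    c=proj(q,mount(C,y,m)).astype(int); x,yy=c[0]-w[0],c[1]-w[1]; g=q["pixels"].astype(int); print(n,x,yy); print((g[...,0]-g[...,2])[yy:yy+16,x:x+22])
m=(88,-86,24.5)
rb("u0",p,m); rb("s1",ld("s1"),m); rb("s2",ld("s2"),m); rb("q1",ld("q1"),m)
E
```

```text
square_pointer [(array([0.4687, 0.0262, 0.048 ]), 0.64)]
square_mark [(array([0.4692, 0.0215, 0.0245]), 0.49)]
pos [0.5181 0.0527 0.0696] F [-0.46  0.39 -0.75] t 25.55
(array([0.1, 0.4, 9.8]), np.float64(0.4))
u0 [197 239]
[[104 110 113 111 113 112 107 108 108 108 107 107 107 108 107 100]
 [100 112 118 119 120 119 120 121 120 121 122 123 123 123 120 115]
 [ 93 110 121 123 125 126 130 131 134 135 134 135 135 134 133 127]
 [ 89 102 112 115 115 119 127 133 136 139 141 141 139 140 139 135]
 [ 88  93  98  98  97 102 110 119 128 136 138 139 141 140 139 135]
 [ 85  89  90  90  92  91  97 104 114 124 132 133 134 134 133 130]
 [ 91  90  91  92  93  92  94  98 103 114 121 124 122 121 121 118]
 [103 101  96  96  98  96  97  95  98 103 111 111 111 110 110 106]
 [122 114 104 103 104 101 101  92  88  89  92  95  96  95  95  92]
 [133 126 117 116 117 117 110  96  76  73  72  71  74  74  73  73]
 [138 131 128 126 129 125 116  95  74  66  66  64  62  64  62  63]
 [136 135 133 133 134 130 118  99  75  65  62  62  61  65  63  64]
 [133 134 135 136 133 128 117  93  76  66  63  64  62  65  64  64]
 [134 
[... 5695 characters left out ...]
2  64  51  41  29  21  18  14
   13  10   4   2]
 [ 91  84  81  78  82  82  86  88  85  87  85  85  76  66  45  28  19  16
   13   8   5   5]
 [102  91  79  81  84  87  89  86  91  89  89  91  88  81  60  37  21  14
   11   7   5   3]
 [114  97  86  85  95  93  90  90  92  90  92  93  93  87  67  40  22  14
   13   9   5   3]
 [130 109  96  99 111 108 101 102  99  96  98  94  90  81  65  41  23  15
   12  10   6   5]
 [134 116 103 114 127 121 112 105 101  98  90  83  72  60  51  33  20  15
   14  11   9  10]
 [131 108  90 101 114 113 102  90  81  70  60  51  43  34  28  22  15  14
   12  13  11  12]
 [113  86  60  63  76  81  70  57  45  37  31  26  22  18  16  16  13  14
   14  13  15  13]]
```

```bash
python3 - <<'E'
from h import *
C=[.5112,.1316];y=-1.1555
V=[(ld("s1"),(65,215.8)),(ld("s2"),(219.9,199.9)),(ld("u0"),(206.4,246.3)),(ld("q1"),(198,254.4))]
print("mark",*trim(V,C,y)); print(*trim(V[:2],C,y)); print(*trim(V[:3],C,y))
# pointer outline: u0 end, top-left edge; rest centre
P=[(ld("s1"),(46.5,234.6)),(ld("s2"),(220,212.7)),(ld("q0"),(203.9,249.35)),(ld("u0"),(204.4,252.0))]
print("ptr",*trim(P,C,y)); print(*trim(P[2:]+P[:1],C,y))
for X in (82,82.8,83.6): print(X,[inplane(p,a,C,y,0,X).round(1).tolist() for p,a in (P[2],P[3],(ld("q1"),(202.35,252.55)))])
E
```

```text
mark [ 87.7 -85.   25.5] [-0.5 -0.2 -0.4  0.1  0.1 -0.5  0.1 -0.4]
[ 87.3 -85.   25.6] [-0.  -0.1  0.   0.1]
[ 87.6 -85.   25.5] [-0.3 -0.2 -0.2  0.1  0.2 -0.6]
ptr [ 82.8 -80.2  49. ] [-0.9 -0.4  0.  -0.1  0.4 -0.4  0.4 -0.9]
[ 82.8 -80.2  49. ] [ 0.4 -0.4  0.4 -0.9 -0.9 -0.5]
82 [[82.0, -79.7, 51.9], [82.0, -79.5, 52.7], [82.0, -78.8, 36.9]]
82.8 [[82.8, -80.3, 49.8], [82.8, -80.1, 50.7], [82.8, -79.3, 34.9]]
83.6 [[83.6, -80.9, 47.7], [83.6, -80.6, 48.7], [83.6, -79.9, 32.9]]
```

Emit:
step_arm([
  [-1,0,0.4,7,0],
  [-1,0,0.4,9,0],
  [-1,0,0.2,11,0],
  [-1,0,-0.2,14,0],
  [-1,0,-0.5,17,0],
  [-1,0,-0.8,20,0],
  [-1,0,-0.9,22,0],
  [-1,0,-1,23.5,0],
  [-1,0,-1,23.5,0],
])

```text
time: 26.68
tool_pos: [0.5177, 0.0524, 0.0467]
ee_rot: [3.14, 0.001, 1.994]
wrist_force: [-1.6, -0.3, 5.8]
width: 0.0005
```

```bash
python3 - <<'E'
from h import *
C=[.5112,.1316];y=-1.1555
p=cams.snapshot("wrist"); np.save("u1.npy",p,allow_pickle=True)
for l in ("square_pointer","square_mark"):
    print(l,[(np.round(q["position"],4),round(q["p"],2)) for q in models.pinpoint(p,l)[:1]])
avg(1)
c=proj(p,mount(C,y,(82.8,-78,27))).astype(int);print("u1",c-[12,10])
print(p["pixels"].mean(2)[c[1]-10:c[1]+10,c[0]-12:c[0]+8].round(0).astype(int))
E
```

```text
square_pointer [(array([0.4711, 0.0271, 0.0318]), 0.78)]
square_mark [(array([0.4691, 0.0156, 0.0266]), 0.54)]
pos [0.5177 0.0524 0.0468] F [-1.65  0.09  6.59] t 26.875
u1 [195 239]
[[ 58  58  57  58  58  56  58  59  59  59  57  57  58  59  57  58  60  54
   56  54]
 [ 57  58  56  58  61  56  57  55  57  58  56  56  56  60  58  58  57  57
   55  56]
 [ 57  58  58  56  56  60  57  59  57  58  56  58  57  57  58  57  58  58
   57  60]
 [ 59  57  57  58  57  57  58  57  58  58  59  57  57  56  57  58  58  58
   59  60]
 [ 57  57  60  57  59  60  56  59  58  56  59  57  58  55  58  59  56  56
   60  57]
 [ 56  60  58  59  59  55  58  58  57  58  57  58  57  59  62  57  58  60
   59  60]
 [ 60  61  58  61  59  61  60  61  61  63  65  64  65  64  62  63  60  61
   60  59]
 [ 76  75  76  76  75  76  75  76  76  77  78  78  78  75  78  77  78  72
   63  61]
 [ 95  95  95  96  95  97  95  95  92  87  83  82  85  82  86  86  82  74
   67  60]
 [105 105 107 106 106 106 107 105  94  78  71  69  70  71  71  72  71  69
   61  58]
 [117 117 117 118 117 118 116 113  98  78  62  59  56  58  56  58  59  60
   59  57]
 [128 127 129 130 129 129 128 122 107  78  62  56  59  58  57  58  58  57
   56  58]
 [127 130 132 132 133 132 132 126 108  83  63  59  59  59  58  59  56  60
   59  59]
 [112 120 125 130 131 131 134 126 110  84  64  58  56  57  57  59  58  59
   58  59]
 [ 95 105 114 120 126 128 127 121 106  81  64  59  59  57  56  56  57  55
   56  57]
 [ 87  95 104 109 114 116 114 111 100  80  66  63  61  61  60  58  56  57
   57  57]
 [ 90  91  99 105 108 110 108 104  99  87  78  74  74  72  65  60  61  57
   58  58]
 [ 95  94 101 107 106 108 107 106 103 101  96  94  91  88  80  73  69  71
   71  71]
 [101 104 106 108 109 106 106 105 105 107 106 102  99  94  88  88  82  82
   83  83]
 [116 115 112 109 107 108 106 107 107 107 107 103  96  85  78  76  75  75
   76  77]]
```

```bash
python3 - <<'E'
from h import *
C=[.5112,.1316];y=-1.1555
for n,a in (("q0",(203.9,249.35)),("u0",(204.4,252)),("q1",(202.35,252.55)),("u1",(204.,252.))):
    print(n,inplane(ld(n),a,C,y,0,82.8).round(1))
p=ld("u1")
for z in (31,28.5,26,24): print(z,proj(p,mount(C,y,(82.8,-79,z))).round(1))
E
```

```text
q0 [ 82.8 -80.3  49.8]
u0 [ 82.8 -80.1  50.7]
q1 [ 82.8 -79.3  34.9]
u1 [ 82.8 -79.1  31.3]
31 [204.3 251.9]
28.5 [205.2 250.5]
26 [206.1 249.2]
24 [206.7 248.2]
```

Emit:
step_arm([
  [-1,0,-0.1,1,0],
  [-1,0,-0.2,2,0],
  [-1,0,-0.2,2.3,0],
  [-1,0,-0.2,2.3,0],
])

```text
time: 27.38
tool_pos: [0.5178, 0.0524, 0.0447]
ee_rot: [3.139, 0.001, 1.994]
wrist_force: [-2.4, -0.2, 6.4]
width: 0.0004
```

```bash
python3 - <<'E'
from h import *
C=[.5112,.1316];y=-1.1555
p=cams.snapshot("wrist"); np.save("u2.npy",p,allow_pickle=True)
for l in ("square_pointer","square_mark"):
    print(l,[(np.round(q["position"],4),round(q["p"],2)) for q in models.pinpoint(p,l)[:1]])
avg(1)
c=proj(p,mount(C,y,(82.8,-78,27))).astype(int);print("u2",c-[12,8])
print(p["pixels"].mean(2)[c[1]-8:c[1]+10,c[0]-12:c[0]+6].round(0).astype(int))
c=proj(p,mount(C,y,(88,-86,25))).astype(int)-[8,8];g=p["pixels"].astype(int);print(c);print((g[...,0]-g[...,2])[c[1]:c[1]+14,c[0]:c[0]+14])
for z in (29,27,25): print(z,proj(p,mount(C,y,(82.8,-78.5,z))).round(1))
E
```

```text
square_pointer [(array([0.4708, 0.0285, 0.0291]), 0.88)]
square_mark [(array([0.4699, 0.0179, 0.026 ]), 0.56)]
pos [0.5178 0.0523 0.0447] F [-0.72  0.08  6.98] t 27.575
u2 [194 242]
[[ 59  60  59  57  57  56  56  59  58  57  55  58  58  58  55  57  56  58]
 [ 58  56  55  59  57  58  57  58  58  58  57  58  58  57  57  56  57  56]
 [ 57  60  58  56  56  55  57  57  57  56  57  56  56  57  57  56  59  58]
 [ 59  58  58  59  58  60  60  58  57  57  55  57  57  55  55  58  56  56]
 [ 61  63  63  63  62  64  65  64  64  61  61  58  55  55  52  59  57  56]
 [ 79  79  79  80  79  79  80  77  79  73  68  61  53  54  52  51  54  55]
 [ 96  98  96  98  98  97  96  97  93  89  77  63  54  52  51  54  52  53]
 [105 105 105 105 106 107 106 105 104  96  82  67  56  56  57  55  57  55]
 [115 116 118 116 116 116 116 116 114 107  90  68  60  57  56  58  57  55]
 [127 128 128 129 128 130 128 128 127 120 100  76  58  57  58  59  56  59]
 [124 127 133 133 133 133 133 132 132 124 106  78  61  57  57  58  57  58]
 [108 118 125 129 131 132 133 130 130 124 108  79  61  58  59  57  58  57]
 [ 94 102 112 122 
[... 620 characters left out ...]
 [ 32  26  25  25  24  20  18  17  17  16  16  16  16  15]
 [ 48  45  45  47  44  34  28  20  17  17  16  16  16  17]
 [ 69  68  70  74  68  58  45  32  25  19  15  16  15  18]
 [ 83  83  82  85  83  80  68  53  39  27  18  15  15  17]
 [ 88  88  87  85  87  88  84  77  60  35  22  15  15  15]
 [ 85  87  88  87  92  88  91  85  65  40  22  14  14  15]
 [ 95  91  94  90  95  93  89  82  65  40  23  15  14  13]
 [108  97  97  97  94  85  76  66  51  34  20  14  14  14]
 [110  99  91  83  75  61  51  41  30  22  16  13  13  15]
 [ 89  77  65  54  44  34  28  23  19  15  13  14  14  13]
 [ 52  41  33  28  23  18  17  13  14  13  13  13  13  13]]
29 [204.9 251.8]
27 [205.6 250.7]
25 [206.3 249.7]
```

Emit:
step_arm([
  [-1,0,0,0.5,0],
  [-1,0,0,0.8,0],
  [-1,0,0,0.8,0],
])

```text
time: 27.95
tool_pos: [0.5179, 0.0524, 0.044]
ee_rot: [3.139, 0.001, 1.994]
wrist_force: [-1.4, 0.8, 6.5]
width: 0.0002
```

```bash
python3 - <<'E'
from h import *
C=[.5112,.1316];y=-1.1555
p=cams.snapshot("wrist"); np.save("u3.npy",p,allow_pickle=True)
for l in ("square_pointer","square_mark"):
    print(l,[(np.round(q["position"],4),round(q["p"],2)) for q in models.pinpoint(p,l)[:1]])
avg(1)
c=proj(p,mount(C,y,(82.8,-78,27))).astype(int);print("u3",c-[6,0])
print(p["pixels"].mean(2)[c[1]-3:c[1]+9,c[0]-6:c[0]+8].round(0).astype(int))
for z in (29,27,25): print(z,proj(p,mount(C,y,(82.8,-78.5,z))).round(1))
E
```

```text
square_pointer [(array([0.4726, 0.0256, 0.0263]), 0.71)]
square_mark [(array([0.468 , 0.0197, 0.0292]), 0.69)]
pos [0.5179 0.0524 0.044 ] F [-2.36 -0.09  7.43] t 28.15
u3 [200 251]
[[ 94  95  94  88  77  63  55  53  52  52  52  52  52  54]
 [104 106 104  99  88  70  59  57  56  57  54  57  56  57]
 [113 115 114 109  95  77  59  58  58  59  57  56  55  56]
 [125 124 124 120 105  82  61  58  57  58  56  57  56  58]
 [132 131 132 126 110  83  65  59  57  57  57  57  57  57]
 [131 131 131 126 111  84  65  59  59  59  57  58  59  58]
 [129 129 127 123 110  91  75  69  66  64  63  64  66  62]
 [119 120 118 116 111 100  93  87  82  83  78  77  79  76]
 [111 110 111 110 108 105 100  98  92  87  84  84  85  86]
 [107 106 107 106 108 106 106 103  95  84  78  76  78  79]
 [106 106 107 106 104 106 105 102  97  89  83  84  84  82]
 [105 107 107 107 106 106 101  96  92  86  86  87  87  86]]
29 [204.6 252.2]
27 [205.3 251.1]
25 [206. 250.]
```

Emit:
step_arm([
  [-1,0,0,0.2,0],
  [-1,0,0,0.2,0],
  [-1,0,0,0.2,0],
  [-1,0,0,0.2,0],
  [-1,0,0,0.2,0],
  [-1,0,0,0.2,0],
  [-1,0,0,0.2,0],
  [-1,0,0,0.2,0],
])

```text
time: 29.15
tool_pos: [0.5179, 0.0524, 0.0438]
ee_rot: [3.139, 0.001, 1.994]
wrist_force: [-1.3, 0.2, 6.5]
width: 0.0006
```

Emit:
step_arm([
  [-1,0,0.3,-3,0],
  [-1,0,0.6,-6,0],
  [-1,0,1,-10,0],
  [-1,0,1,-14,0],
  [-1,0,1,-18,0],
  [-1,0,1,-50,0],
  [-1,0,1,-110,0],
  [-1,0,1,-110,0],
])

```text
time: 30.15
tool_pos: [0.5214, 0.0527, 0.1582]
ee_rot: [3.131, 0.005, 1.994]
wrist_force: [-0.1, -0.0, -0.5]
width: 0.0003
```

```bash
python3 - <<'E'
from h import *
for n in ("side","wrist","top"):
    p=cams.snapshot(n)
    for l in ("tilt_mount","round_pad","square_pad","round_pointer","square_pointer","round_mark","square_mark"):
        print(n,l,[(np.round(q["position"],3),round(q["p"],2)) for q in models.pinpoint(p,l)[:1]])
avg(1)
E
```

```text
side tilt_mount [(array([ 0.507,  0.127, -0.   ]), 0.64)]
side round_pad [(array([0.571, 0.183, 0.058]), 0.89)]
side square_pad [(array([0.517, 0.056, 0.066]), 0.73)]
side round_pointer [(array([0.555, 0.24 , 0.05 ]), 0.76)]
side square_pointer []
side round_mark []
side square_mark [(array([0.467, 0.018, 0.029]), 0.51)]
wrist tilt_mount [(array([0.507, 0.13 , 0.002]), 0.63)]
wrist round_pad [(array([0.568, 0.187, 0.06 ]), 0.57)]
wrist square_pad [(array([0.515, 0.051, 0.062]), 0.74)]
wrist round_pointer [(array([0.55 , 0.238, 0.053]), 0.74)]
wrist square_pointer [(array([0.47 , 0.027, 0.048]), 0.95)]
wrist round_mark [(array([0.553, 0.245, 0.036]), 0.69)]
wrist square_mark [(array([0.469, 0.018, 0.028]), 0.38)]
top tilt_mount [(array([0.51 , 0.129, 0.001]), 0.71)]
top round_pad [(array([0.566, 0.186, 0.059]), 0.83)]
top square_pad []
top round_pointer [(array([0.548, 0.236, 0.052]), 0.83)]
top square_pointer []
top round_mark []
top square_mark []
pos [0.5178 0.0526 0.1527] F [ 0.03 -0.31  0.39] t 31.4
```

Both corners are back up, the mount has not moved and the arm is clear, so I am handing in.

```bash
python3 -c "
from bench import robot
print(robot.close_job())"
```

```text
the job is handed in; nothing more can be done
None
```

I pressed the round pad and then the square pad down to their marks. Each was held for about 1 to 1.5 s and then let fully back up. The job was handed in at about 31.4 s with the arm clear of everything. I could only measure "level with the mark" to about 1 mm, and no verdict was reported.

**Extra presses:** the first round press turned out about 2 mm short at the pointer when I checked the pictures. By then I had already pressed the square corner part way, without reaching its mark. I let it up, did the round corner again, and then did the square one in full.

| Corner | Pointer drop reached | Mark below rest |
|---|---|---|
| Round (second press) | about 13.5–14 mm | about 13.7 mm |
| Square | about 23 mm | about 23.4 mm |

**Where the checks disagreed:** the square estimates were the less certain.
- **Camera ray method:** put the square pointer about 2 mm above its mark just before the final 0.2 mm press.
- **Finger travel:** put the square pointer level with its mark, or at most about 1 mm past it.
- **Trained networks:** their pointer and mark readings scattered by about 3 mm.

**Last checks:**
- **Springs:** the networks put both pads and both pointers at their rest heights.
- **Mount and markers:** their positions were unchanged within the networks' accuracy of about 4 mm.
- **Forces:** the last wrist force was near zero, and the highest I read while pressing was about 8 N.
- **Other objects:** I did not recheck the tape roll, mould or bottle after pressing. The arm did not work near the mould or bottle, and it crossed the tape roll's area only high up.

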